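# Clear the unpacking scraps and log the board with the scanner

## Task

Clear all the unpacking scraps (crumpled paper, broken crate wood, carton offcut) from the green board into the open steel waste bin, leaving the small steel dip cup and everything else where it stands. Once the last scrap is in the bin, log the clean-down: take the code scanner, aim its window squarely at the middle of the striped tag from about 10 cm and hold it steady for three seconds, then stand the scanner upright back in the middle of its round charging pad and let go.

Things in the scene. Friction and masses are not known exactly. Their poses are not given: they have to be found in the camera images.
- board: Green chopping board, fixed, 250 (its x) x 360 (its y) x 11 mm thick; origin at the centre of its underside, z up. The scraps and the dip cup stand on it.
- bin: Rectangular open-topped steel waste bin, fixed, 210 (x) x 180 (y) mm outside, 120 mm high, walls 5 mm with a rolled rim whose top is at 125 mm, inside 200 x 170 mm. Origin at the centre of its underside, x and y along its sides. It stands left or right of the board.
- paper_a: Crumpled paper ball, about 60 mm across, 30 g, rigid. Origin at the centre of the piece. Waste: belongs in the bin. May be absent.
- paper_b: Crumpled paper ball, about 54 mm across, 25 g, rigid. Origin at the centre of the piece. Waste: belongs in the bin. May be absent.
- paper_c: Crumpled paper ball, about 57 mm across, 28 g, rigid. Origin at the centre of the piece. Waste: belongs in the bin. May be absent.
- slat_a: Broken piece of crate slat, flat pale wood, 85 (x) x 36 (y) x 18 mm thick (z), 50 g; grasp across its y. Origin at the centre of the piece. Waste: belongs in the bin. May be absent.
- slat_b: Broken piece of crate slat, flat pale wood, 77 (x) x 42 (y) x 18 mm thick (z), 50 g; grasp across its y. Origin at the centre of the piece. Waste: belongs in the bin. May be absent.
- slat_c: Broken piece of crate slat, flat pale wood, 82 (x) x 32 (y) x 20 mm thick (z), 50 g; grasp across its y. Origin at the centre of the piece. Waste: belongs in the bin. May be absent.
- carton: Thick corrugated carton offcut, brown, trapezoid 84 (x, on its -y side; 60 on its +y side) x 40 (y) x 32 mm thick (z), 40 g; grasp across its y. Origin at the centre of the piece. Waste: belongs in the bin. May be absent.
- cup: Small steel dip cup, 67 mm across, 40 mm high, origin at the centre of its underside; stays upright where it stands, among the scraps.
- scanner: Code scanner standing on a round foot (84 mm across, 16 high), 0.28 kg. Origin: centre of the foot's underside; z up, beam towards +x. Handle 26 (x) x 30 mm at x = -10, up to 108 high; head 84 long, 42 wide (y), 36 thick, centre at x 0, z 125 mm, nose pitched 30 degrees down, top 160 mm at the back. Grasp the head from above across y, about 125 mm above the origin.
- window (a point): Middle of the scanner's dark window on the nose of its head, 38 mm ahead (x) of and 103 mm above the scanner's origin. x = beam direction (30 degrees below level when the scanner is upright), y = scanner's y.
- pad: Round grey charging pad, fixed, 132 mm across, 12 mm high, with a small black plug block on its rim. Origin at the centre of its underside. Its scanner stands on it; it is left or right of the board, on the other side from the bin.
- tag_face (a point): Middle of the striped white tag, a 100 x 70 mm plate leaning back 30 degrees on a fixed stand (round foot 72 mm), 206 mm above the table behind the board. x = out of the face (towards the robot and 30 degrees up), y level, z up along the face.
- spice_a: Spice jar, 41 mm across, 105 mm high, origin at the centre of its underside; stands behind the board, near the tag; leave alone.
- tin_tall: Tall tin, 76 mm across, 110 mm high, origin at the centre of its underside, at the back right; leave alone.

How it is judged:
By the outcome, as a careful person would: the job done as asked, in the order asked, and still so for the second after the job is handed in, with the robot touching nothing.
Of paper_a, paper_b, paper_c, slat_a, slat_b, slat_c, carton only 5 to 7 are there at a start; the rules pass over those that are not, and their reading is None.
At some moment in a run one of slat_a, slat_b, slat_c, carton may be knocked a few centimetres aside while the robot is not near it.
It also fails if it takes over 210 s, if anything falls off the work surface, if the arm or the gripper's body presses on something with over 40 N, if the wrist force passes 120 N, or if a joint passes its speed limit or range.

## Robot

A 6-joint arm with a two-finger parallel gripper is mounted at the origin on a cart in front of the work surface, level with it; the furniture and walls round the work are solid. World frame = base frame: x ahead of the robot, y to its left, z up, the work surface at z = 0. Lengths are in m, angles in degrees, forces in N, time in s.
With the tool pointing down it reaches from about 0.25 to 0.8 m from the base axis. Payload 8.5 kg.
Tool frame: the origin (TCP) lies midway between the tips of the shut fingers; the grasp point (between the pads) lies 19 mm behind it; z points along the fingers, x is the direction in which the jaws open and shut, and the axes are right-handed (so a half turn about z gives the same grasp; the last joint's range is limited). The gripper opens to 85 mm and grips with 20 to 120 N. Pads are 22 mm wide; open, the fingers measure 114 mm over their backs; the gripper's body (76 mm by 85 mm) begins 54 mm behind the grasp point. The pads swing forward as they close: fully open they stand 13 mm farther back than shut.
Start: joints at [-67.781, 13.648, -0.773, 75.585, 0, 90], TCP at [0.199, -0.486, 0.231] pointing down, gripper open.
Joint ranges: [-152.45, 152.45], [-59.26, 108.67], [-65.41, 83.53], [-104.44, 129.93], [-82.83, 76.93], [-180, 180]. Speed limits (degrees/s): [127.2, 127.2, 159.86, 180, 180, 180].

## Interface

Orientations are given as [roll, pitch, yaw] about the fixed x, y, z axes, in that order (R = Rz(yaw) Ry(pitch) Rx(roll)).
In Python, from station import * gives the robot as it stands. The module is installed in compiled form; this text tells all that it offers.
- The arm moves only by the tool send_rows, never from a script. Its argument "rows" is a list of rows, each an object with "gripper": the opening, from 0 (shut) to 1 (fully open); "dp": the shift along the tool's x, y, z each as a share of 0.05 m, from -1 to 1, a list of three; "turn": the turn, a rotation vector about the tool's x, y, z each as a share of 0.1 rad, from -1 to 1, a list of three. In form: [{"gripper": gripper, "dp": [x, y, z], "turn": [wx, wy, wz]}, ...]. A call has 1 to 5 rows; each row shifts and turns the pose as measured when the row begins, along the tool's axes as they then stand; what a row does not reach is not made up. A row lasts 1/10 s, in which the tool goes at most 50 mm and 8.59 degrees, less where a joint would pass 70% of its speed; a pose out of reach is approached as far as the arm can. A call with a number of a shift or a turn outside -1 to 1 is refused whole. A call with a gripper value outside its range is refused whole. The fingers move at their own pace and stop on an object; "grip_force" is the grip in N (left out, the last holds). Time passes only in rows, so rows that do not move let the fingers close. It gives the time, the measured TCP pose, the force and the opening at its end, in the units of the state.
- get_obs(): the state, without advancing time (a new reading comes with each control period).
- camera(name): name is "scene" or "top" or "wrist"; returns the picture (400x640x3 uint8, blue, green, red); there is no depth.
- get_calibration(name): a dict with "fx", "fy", "cx", "cy" (pixels), "R" (3x3) and "t" (3): a world point X has camera coordinates R X + t. Camera axes: x right, y down, z forward; pixel columns grow to the right and rows downward; lengths in m; the calibration is good to about 2 mm. The wrist camera is an equidistant fisheye: a pixel r from the principal point sees the ray r / f radians off the axis. A picture is of the moment at which its call begins: read the wrist's pose just before it. get_calibration takes no time and is no camera call; for the wrist camera it gives the pose at the moment of the call.
- sign_off(): hands the job in, once; it reports no verdict.
The state is a dict: "time_s": time; "q": joint angles; "qd": joint speeds; "joint_efforts": joint torques, N m; "position": TCP position; "tcp_rot": TCP orientation; "ft_force": force on the tool from outside, world axes, zero at the start; "moment": the same for the moment, N m; "finger_gap": finger opening in m.
Only numpy, scipy, OpenCV 4.12 (cv2) and the standard library are available. Lean on these libraries where they do the work, as an engineer would, in place of code of your own. Each camera call takes 0.05 s, during which the arm holds its last target. There are 200 camera calls.

## Working session

There is one attempt and no reset: what is moved stays moved. The work goes in short steps, Python scripts to look and compute and a tool call to move; the robot and the scene stay as the last step left them, time stands still between calls to the robot, and variables do not carry over. Pictures are saved under pics/ and viewed, on a budget of 14 in all, crops included, one or two more only if the job needs it, and the job is handed in when it is done.

Besides the shell and the picture viewer there is one more tool, called after "Emit:" as name(argument=value, ...) on one line, values as JSON. send_rows: Moves the arm, as the interface text tells. Shift numbers are shares of 0.05 m and turn numbers shares of 0.1 rad, none past 1 either way. Its arguments: {"type":"object","properties":{"rows":{"type":"array"},"grip_force":{"type":"number"}},"required":["rows"]}

```bash
mkdir -p pics; ls; python3 - <<'E'
from station import *
import cv2,json
o=get_obs();print(o)
for n in("scene","top","wrist"):
    c=get_calibration(n);print(n,c)
a=camera("scene");b=camera("top")
cv2.imwrite("pics/s0.png",a);cv2.imwrite("pics/t0.png",b)
E
```

```text
pics
{'time_s': 0.0, 'q': array([-6.77821385e+01,  1.36804690e+01, -8.15646493e-01,  7.55868425e+01,
        2.10072049e-03,  9.00010001e+01]), 'qd': array([-0.01821581, -0.02091803, -0.0751166 , -0.04787742,  0.06672518,
        0.04752334]), 'joint_efforts': array([-6.33656273e-04, -5.38777900e+01,  3.46437550e+01,  1.83483615e-02,
       -1.30513095e-04,  2.66570373e-05]), 'position': array([ 0.19836794, -0.48562323,  0.23069093]), 'tcp_rot': array([-1.79997901e+02,  8.29580226e-02, -6.77831386e+01]), 'ft_force': array([-0.14292439, -0.40054888, -0.44387706]), 'moment': array([-0.07439432,  0.01542388, -0.00908532]), 'finger_gap': 0.08544548379487377}
scene {'fx': 437.1490424669184, 'fy': 437.1490424669184, 'cx': 317.63949779181826, 'cy': 198.27308988600095, 'R': array([[-0.86761501, -0.4967004 ,  0.02308483],
       [-0.28211798,  0.45349922, -0.84542764],
       [ 0.4094553 , -0.74001836, -0.53359084]]), 't': array([0.51281183, 0.3018625 , 1.0899871 ])}
top {'fx': 388.30364760991495, 'fy': 388.30364760991495, 'cx': 317.5140939798331, 'cy': 200.9849534716496, 'R': array([[ 0.00227614, -0.99964727, -0.02646034],
       [-0.99046318,  0.00139152, -0.13777068],
       [ 0.1377589 ,  0.02652158, -0.99011065]]), 't': array([0.01958663, 0.60008895, 1.15461137])}
wrist {'fx': 309.70691628693146, 'fy': 309.70691628693146, 'cx': 320.43683430903786, 'cy': 202.96022538625553, 'R': array([[ 0.37911295, -0.92534854, -0.00185519],
       [-0.89018482, -0.36525244,  0.27232636],
       [-0.25267441, -0.10159099, -0.96220316]]), 't': array([-0.52504917, -0.03754437,  0.37968813])}
```

View pics/t0.png

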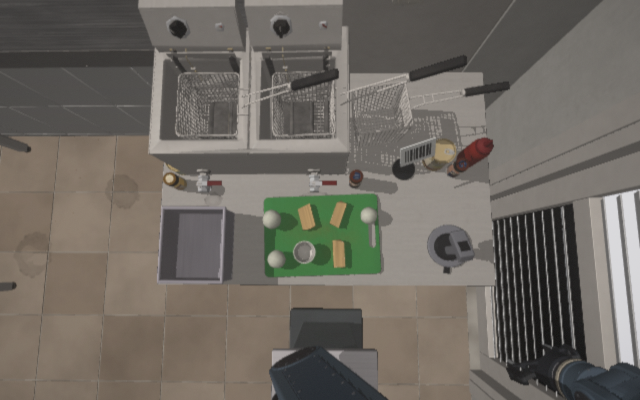

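View pics/s0.png

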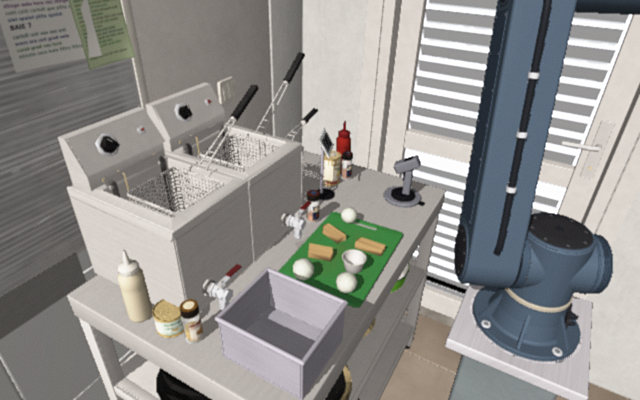

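The top view shows three paper balls at (271,219), (277,259) and (369,215), and three wooden or brown pieces at (307,217), (339,214) and (339,253). The cup is at (304,252), the bin at (193,244), the scanner on its pad at (449,245), and the tag at (418,150). Next I'll measure these and zoom in.

```bash
cat > h.py <<'E'
from station import *
import numpy as np, cv2
from scipy.spatial.transform import Rotation as Ro
def ray(name,u,v,cal=None):
    c=cal or get_calibration(name); R=np.array(c["R"]); t=np.array(c["t"])
    d=np.array([(u-c["cx"])/c["fx"],(v-c["cy"])/c["fy"],1.])
    if name=="wrist":
        r=np.hypot(d[0],d[1]); d=np.array([d[0]/r*np.sin(r),d[1]/r*np.sin(r),np.cos(r)]) if r>1e-9 else d
    return -R.T@t, R.T@d
def plane(name,u,v,z,cal=None):
    o,d=ray(name,u,v,cal); return o+d*(z-o[2])/d[2]
def tri(rays):
    A=sum(np.eye(3)-np.outer(d,d)/(d@d) for o,d in rays)
    return np.linalg.solve(A,sum((np.eye(3)-np.outer(d,d)/(d@d))@o for o,d in rays))
def proj(name,X,cal=None):
    c=cal or get_calibration(name); p=np.array(c["R"])@X+np.array(c["t"])
    if name=="wrist":
        r=np.hypot(p[0],p[1]);k=np.arctan2(r,p[2])/max(r,1e-9);return c["fx"]*p[0]*k+c["cx"],c["fy"]*p[1]*k+c["cy"]
    return c["fx"]*p[0]/p[2]+c["cx"],c["fy"]*p[1]/p[2]+c["cy"]
def blobs(m,lo=30,hi=5000):
    out=[]
    for c in cv2.findContours(m.astype(np.uint8),cv2.RETR_EXTERNAL,cv2.CHAIN_APPROX_NONE)[0]:
        a=cv2.contourArea(c)
        if lo<a<hi:
            M=cv2.moments(c); out.append((M["m10"]/M["m00"],M["m01"]/M["m00"],a,c))
    return out
def go(p,yaw=None,Rt=None,show=True):
    "remaining move in tool axes, in row shares, from the present pose to TCP p with tool down at yaw"
    o=get_obs(); R=Ro.from_euler("xyz",o["tcp_rot"],degrees=True)
    Rt=Rt or Ro.from_euler("xyz",[180,0,yaw],degrees=True)
    dp=R.inv().apply(np.array(p)-o["position"])/.05; w=(R.inv()*Rt).as_rotvec()/.1
    if show: print("t",round(o["time_s"],2),"at",o["position"].round(4),o["tcp_rot"].round(1),"gap",round(o["finger_gap"],4),"F",o["ft_force"].round(1),"\n dp",dp.round(2),"turn",w.round(2), "dp-if-turned",(Rt.inv().apply(np.array(p)-o["position"])/.05).round(2))
E
python3 - <<'E'
from h import *
a=cv2.imread("pics/t0.png"); b=cv2.imread("pics/s0.png")
for n,im,roi in(("top",a,(255,185,390,285)),("scene",b,(270,200,420,310))):
    h=cv2.cvtColor(im,cv2.COLOR_BGR2HSV).astype(int);x0,y0,x1,y1=roi
    R=np.zeros(h.shape[:2],bool);R[y0:y1,x0:x1]=1
    g=R&(h[...,0]>45)&(h[...,0]<80)&(h[...,1]>120)
    bb=blobs(g,500,50000)
    for u,v,A,c in bb:
        r=cv2.minAreaRect(c);print(n,"board",u,v,A,[plane(n,*q,.011)[:2].round(3) for q in cv2.boxPoints(r)])
    hull=np.zeros(g.shape,np.uint8);cv2.fillConvexPoly(hull,cv2.convexHull(max(bb,key=lambda q:q[2])[3]),1)
    for nm,m in(("wood",(h[...,0]>8)&(h[...,0]<25)&(h[...,1]>70)),("white",(h[...,1]<70)&(h[...,2]>90))):
        for u,v,A,c in blobs(R&m,25):
            r=cv2.minAreaRect(c);print(n,nm,round(u,1),round(v,1),A,plane(n,u,v,.02 if nm=="wood" else .04).round(3),"size",np.round(r[1],1))
o=a[180:290,250:395];o=cv2.resize(o,None,fx=5,fy=5,interpolation=cv2.INTER_CUBIC);cv2.imwrite("pics/t0c.png",o)
E
```

```text
Traceback (most recent call last):
ValueError: max() iterable argument is empty
```

```bash
cat > m.py <<'E'
from h import *
import sys
a=cv2.imread("pics/t0.png"); b=cv2.imread("pics/s0.png")
h=cv2.cvtColor(a,cv2.COLOR_BGR2HSV);print([h[y,x].tolist() for x,y in((290,230),(350,270),(307,217),(271,219),(400,240))])
for n,im,roi in(("top",a,(255,185,390,285)),("scene",b,(270,200,420,310))):
    h=cv2.cvtColor(im,cv2.COLOR_BGR2HSV).astype(int);x0,y0,x1,y1=roi
    R=np.zeros(h.shape[:2],bool);R[y0:y1,x0:x1]=1
    g=R&(h[...,0]>45)&(h[...,0]<85)&(h[...,1]>100)
    for u,v,A,c in blobs(g,500,50000):
        r=cv2.minAreaRect(c);print(n,"board",u,v,A,[plane(n,*q,.011)[:2].round(3) for q in cv2.boxPoints(r)])
    for nm,m in(("wood",(h[...,0]>8)&(h[...,0]<25)&(h[...,1]>70)),("white",(h[...,1]<70)&(h[...,2]>90))):
        for u,v,A,c in blobs(R&m,25):
            r=cv2.minAreaRect(c);print(n,nm,round(u,1),round(v,1),A,plane(n,u,v,.02 if nm=="wood" else .04).round(3),"size",np.round(r[1],1))
o=a[180:290,250:395];o=cv2.resize(o,None,fx=5,fy=5,interpolation=cv2.INTER_CUBIC);cv2.imwrite("pics/t0c.png",o)
E
python3 m.py
```

```text
[[54, 105, 104], [59, 108, 118], [18, 108, 173], [26, 24, 168], [14, 22, 150]]
top board 328.4511440940012 232.83861809186482 5929.0 [array([0.612, 0.189]), array([ 0.626, -0.166]), array([ 0.385, -0.171]), array([0.369, 0.174])]
top wood 338.4 253.2 258.5 [ 0.441 -0.044  0.02 ] size [26. 11.]
top wood 306.2 217.1 265.5 [0.552 0.056 0.02 ] size [24.  12.9]
top wood 337.7 213.6 206.5 [ 0.563 -0.043  0.02 ] size [ 9.7 24.7]
scene board 346.2435463770696 257.0702035487508 5617.0 [array([0.612, 0.177]), array([ 0.732, -0.233]), array([ 0.381, -0.165]), array([0.345, 0.191])]
scene wood 320.2 251.8 281.0 [0.551 0.056 0.02 ] size [24.7 13.3]
scene wood 369.5 245.9 290.5 [ 0.44  -0.044  0.02 ] size [29.8 11.6]
scene wood 333.5 233.1 229.5 [ 0.561 -0.044  0.02 ] size [25.5 11.4]
```

View pics/t0c.png

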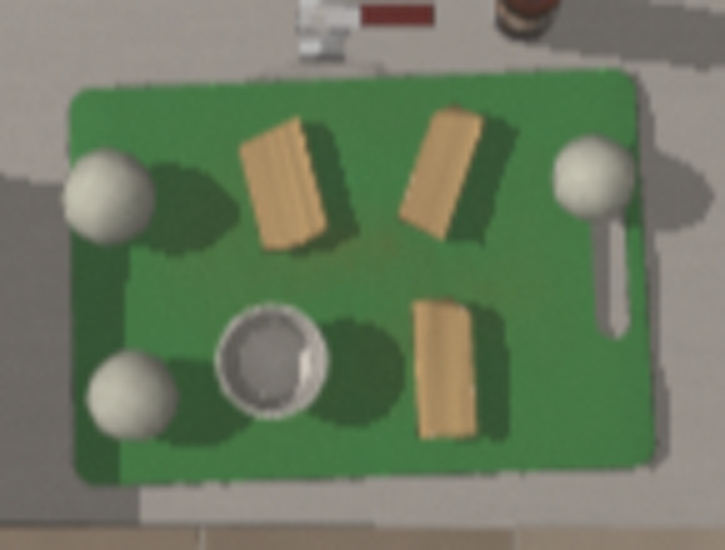

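The crop shows three paper balls, three slats and the cup. There's no carton, so there are six scraps.

```bash
cat >> h.py <<'E'
def slats(n,im,roi,z=.024,cal=None,lo=25):
    h=cv2.cvtColor(im,cv2.COLOR_BGR2HSV).astype(int);x0,y0,x1,y1=roi
    R=np.zeros(h.shape[:2],bool);R[y0:y1,x0:x1]=1; out=[]
    for u,v,A,c in blobs(R&(h[...,0]>8)&(h[...,0]<26)&(h[...,1]>70),lo,20000):
        P=np.array([plane(n,*q[0],z,cal)[:2] for q in c]); r=cv2.minAreaRect((P*1000).astype(np.float32)); q=cv2.boxPoints(r)
        e=[q[1]-q[0],q[2]-q[1]]; e=max(e,key=np.linalg.norm); out.append((np.array(r[0])/1000,np.sort(r[1])[::-1],np.degrees(np.arctan2(e[1],e[0]))%180))
    return out
E
python3 - <<'E'
from h import *
a=cv2.imread("pics/t0.png"); b=cv2.imread("pics/s0.png")
print("cams",ray("top",0,0)[0].round(3),ray("scene",0,0)[0].round(3))
for n,im,roi in(("top",a,(255,185,390,285)),("scene",b,(300,220,400,265))):
    for s in slats(n,im,roi): print(n,s[0].round(4),s[1].round(0),"long axis",s[2].round(1))
for nm,u,v,z in(("pL-back",271.8,219.4,.041),("pL-front",276.4,259,.040),("pR",368.8,215.4,.039),("cup",304.2,252,.05)): print(nm,plane("top",u,v,z).round(4))
for nm,q in(("pad",(449,245)),):print(nm,plane("top",*q,.012).round(3))
for q in((161,206),(226,206),(224,282),(160,281)):print("bin rim",plane("top",*q,.125).round(3))
c1=cv2.resize(a[130:180,375:450],None,fx=5,fy=5,interpolation=cv2.INTER_CUBIC)
c2=cv2.resize(a[215:280,415:490],None,fx=5,fy=5,interpolation=cv2.INTER_CUBIC)
c3=cv2.resize(b[115:205,300:440],None,fx=4,fy=4,interpolation=cv2.INTER_CUBIC)
o=np.zeros((600,800,3),np.uint8);o[:250,:375]=c1[:250];o[:325-0,385:760][:c2.shape[0]]=c2[:325];o=o.copy();o[330:330+270,:560]=c3[:270]
cv2.imwrite("pics/det.png",o)
E
```

```text
cams [ 0.435 -0.012  1.226] [0.084 0.924 0.825]
top [ 0.4416 -0.0444] [79. 34.] long axis 179.8
top [0.5529 0.0558] [75. 40.] long axis 14.5
top [ 0.5632 -0.0424] [77. 30.] long axis 161.3
scene [0.5505 0.0601] [76. 60.] long axis 16.9
scene [ 0.4393 -0.0395] [88. 55.] long axis 2.3
scene [ 0.5614 -0.0397] [93. 49.] long axis 161.0
pL-back [0.5433 0.1603 0.041 ]
pL-front [0.4229 0.1442 0.04  ]
pR [ 0.5557 -0.1373  0.039 ]
cup [0.4441 0.0593 0.05  ]
pad [ 0.467 -0.385  0.012]
bin rim [0.575 0.47  0.125]
bin rim [0.574 0.281 0.125]
bin rim [0.36  0.279 0.125]
bin rim [0.362 0.461 0.125]
```

View pics/det.png

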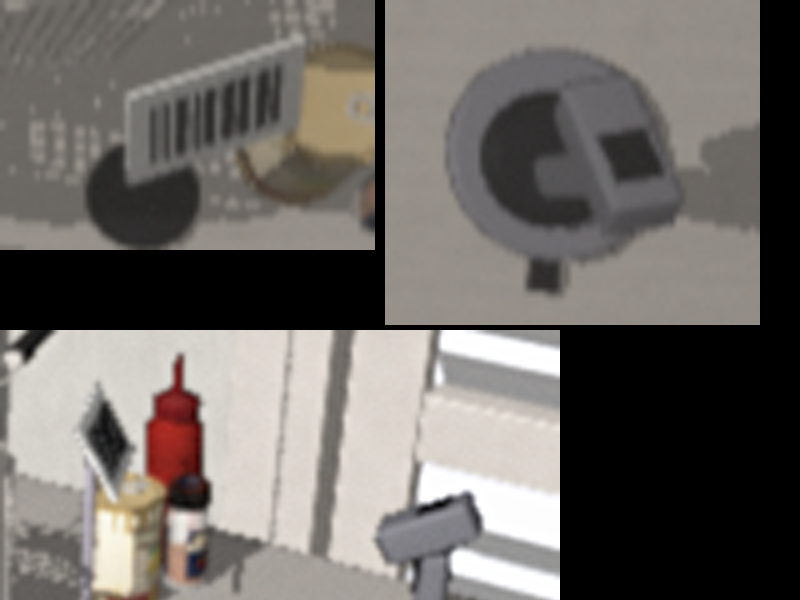

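The tag's normal points at about (-0.95,-0.31) horizontally, and the scanner's nose is yawed at about +20°. First I'll turn the tool to yaw 0 and rise, keeping clear of the scanner.

Emit:
send_rows(rows=[{"gripper": 1, "dp": [0, 0, -0.3], "turn": [0, 0, -1]}, {"gripper": 1, "dp": [0, 0, -0.3], "turn": [0, 0, -1]}, {"gripper": 1, "dp": [0, 0, -0.3], "turn": [0, 0, -1]}, {"gripper": 1, "dp": [0, 0, -0.3], "turn": [0, 0, -1]}, {"gripper": 1, "dp": [0, 0, -0.3], "turn": [0, 0, -1]}], grip_force=30)

```text
time_s: 0.6
position: [0.1976, -0.4838, 0.3042]
tcp_rot: [-179.7, 0.5, -38.1]
ft_force: [-0.1, 0.0, -0.1]
finger_gap: 0.0857
```

Emit:
send_rows(rows=[{"gripper": 1, "dp": [0, 0, -0.3], "turn": [0, 0, -1]}, {"gripper": 1, "dp": [0, 0, -0.3], "turn": [0, 0, -1]}, {"gripper": 1, "dp": [0, 0, -0.3], "turn": [0, 0, -1]}, {"gripper": 1, "dp": [0, 0, -0.3], "turn": [0, 0, -1]}, {"gripper": 1, "dp": [0, 0, -0.3], "turn": [0, 0, -1]}])

```text
time_s: 1.1
position: [0.1976, -0.4837, 0.3806]
tcp_rot: [-179.3, 0.4, -8.3]
ft_force: [0.2, -0.9, 0.3]
finger_gap: 0.0854
```

```bash
python3 -c "
from h import *
go([.36,-.1,.35],0);print(get_obs()['q'].round(1))"
```

```text
t 1.1 at [ 0.1976 -0.4837  0.3806] [-179.3    0.4   -8.3] gap 0.0854 F [ 0.2 -0.9  0.3] 
 dp [ 2.12 -8.05  0.7 ] turn [-0.13  0.06 -1.44] dp-if-turned [ 3.25 -7.67  0.61]
[-67.8  14.1  21.5  98.2  -0.   30.5]
```

Emit:
send_rows(rows=[{"gripper": 1, "dp": [0.3, -0.8, 0], "turn": [0, 0, -0.7]}, {"gripper": 1, "dp": [0.4, -0.9, 0], "turn": [0, 0, -0.7]}, {"gripper": 1, "dp": [0.4, -0.9, 0], "turn": [-0.1, 0, 0]}, {"gripper": 1, "dp": [0.4, -0.9, 0.1], "turn": [0, 0.1, 0]}, {"gripper": 1, "dp": [0.4, -0.9, 0.1], "turn": [0, 0, 0]}])

```text
time_s: 1.6
position: [0.3018, -0.2681, 0.3705]
tcp_rot: [-179.8, -0.2, -0.2]
ft_force: [1.3, 0.4, -0.1]
finger_gap: 0.0854
```

Emit:
send_rows(rows=[{"gripper": 1, "dp": [0.4, -0.9, 0.1], "turn": [0, 0, 0]}, {"gripper": 1, "dp": [0.4, -0.9, 0.1], "turn": [0, 0, 0]}, {"gripper": 1, "dp": [0.4, -0.9, 0.1], "turn": [0, 0, 0]}, {"gripper": 1, "dp": [0.2, -0.6, 0.1], "turn": [0, 0, 0]}, {"gripper": 1, "dp": [0, 0, 0], "turn": [0, 0, 0]}])

```text
time_s: 2.1
position: [0.3723, -0.0955, 0.3499]
tcp_rot: [-179.7, -0.2, 0.1]
ft_force: [-0.3, -0.4, 0.5]
finger_gap: 0.0855
```

```bash
python3 - <<'E'
from h import *
go([.36,-.1,.35],0)
c=get_calibration("wrist");np.save("w1.npy",c,allow_pickle=True)
w=camera("wrist");cv2.imwrite("pics/w1.png",w)
print("cam",ray("wrist",320,203,c))
for n,X in(("pLB",(.543,.16,.041)),("pLF",(.423,.144,.04)),("pR",(.556,-.137,.039)),("cup",(.444,.059,.05)),("scan",(.467,-.385,.13)),("bin",(.468,.373,.125))):print(n,np.round(proj("wrist",np.array(X),c)))
for s in slats("wrist",w,(0,0,640,400),.024,c,150): print(s[0].round(4),s[1].round(0),s[2].round(1))
E
```

```text
t 2.1 at [ 0.3723 -0.0955  0.3499] [-1.797e+02 -2.000e-01  1.000e-01] gap 0.0855 F [-0.3 -0.4  0.5] 
 dp [-0.25  0.09 -0.  ] turn [-0.05 -0.04  0.01] dp-if-turned [-0.25  0.09 -0.  ]
cam (array([ 0.37063282, -0.02820163,  0.49411785]), array([ 0.00377424, -0.26828338, -0.96333265]))
pLB [432.   6.]
pLF [355.   7.]
pR [436. 192.]
cup [371.  60.]
scan [379. 357.]
bin [ 387. -133.]
[ 0.4402 -0.0452] [85. 36.] 2.6
[ 0.5627 -0.0436] [86. 33.] 161.3
[0.5519 0.0552] [82. 42.] 14.6
```

View pics/w1.png

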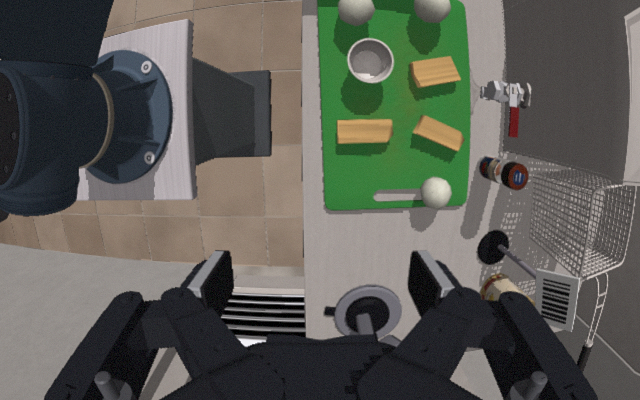

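The wrist view agrees with the top view to within 2 mm. I'll start with the right-hand ball.

Emit:
send_rows(rows=[{"gripper": 1, "dp": [0.74, 0.17, 0.8], "turn": [0, 0, 0]}, {"gripper": 1, "dp": [0.74, 0.17, 0.8], "turn": [0, 0, 0]}, {"gripper": 1, "dp": [0.74, 0.17, 0.8], "turn": [0, 0, 0]}, {"gripper": 1, "dp": [0.74, 0.17, 0.8], "turn": [0, 0, 0]}, {"gripper": 1, "dp": [0.7, 0.15, 0.8], "turn": [0, 0, 0]}])

```text
time_s: 2.65
position: [0.5438, -0.14, 0.1713]
tcp_rot: [179.9, -1.0, -0.1]
ft_force: [-0.3, 0.3, 0.9]
finger_gap: 0.0851
```

Emit:
send_rows(rows=[{"gripper": 1, "dp": [0, 0, 0.6], "turn": [0, 0, 0]}, {"gripper": 1, "dp": [0, 0, 0.6], "turn": [0, 0, 0]}, {"gripper": 1, "dp": [0, 0, 0.3], "turn": [0, 0, 0]}, {"gripper": 1, "dp": [0, 0, 0], "turn": [0, 0, 0]}])

```text
time_s: 3.05
position: [0.5445, -0.1471, 0.0859]
tcp_rot: [180.0, -0.4, -0.5]
ft_force: [-0.9, 1.1, 0.7]
finger_gap: 0.0854
```

```bash
python3 -c "
from h import *
go([.556,-.137,.018],0)"
```

```text
t 3.05 at [ 0.5445 -0.1471  0.0859] [180.   -0.4  -0.5] gap 0.0854 F [-0.9  1.1  0.7] 
 dp [ 0.22 -0.2   1.36] turn [ 0.   -0.07 -0.08] dp-if-turned [ 0.23 -0.2   1.36]
```

Emit:
send_rows(rows=[{"gripper": 1, "dp": [0.22, -0.2, 0.5], "turn": [0, -0.07, -0.08]}, {"gripper": 1, "dp": [0, 0, 0.5], "turn": [0, 0, 0]}, {"gripper": 1, "dp": [0, 0, 0.36], "turn": [0, 0, 0]}, {"gripper": 1, "dp": [0, 0, 0], "turn": [0, 0, 0]}])

```text
time_s: 3.45
position: [0.5572, -0.1425, 0.0196]
tcp_rot: [179.9, -0.2, -0.3]
ft_force: [-0.2, -0.5, 0.5]
finger_gap: 0.0858
```

Emit:
send_rows(rows=[{"gripper": 0, "dp": [0, 0, 0], "turn": [0, 0, 0]}, {"gripper": 0, "dp": [0, 0, 0], "turn": [0, 0, 0]}, {"gripper": 0, "dp": [0, 0, 0], "turn": [0, 0, 0]}, {"gripper": 0, "dp": [0, 0, 0], "turn": [0, 0, 0]}, {"gripper": 0, "dp": [0, 0, 0], "turn": [0, 0, 0]}])

```text
time_s: 3.95
position: [0.5596, -0.145, 0.0252]
tcp_rot: [179.8, -0.6, -0.4]
ft_force: [-0.1, -0.1, 0.5]
finger_gap: 0.0506
```

Emit:
send_rows(rows=[{"gripper": 0, "dp": [0, 0, 0], "turn": [0, 0, 0]}, {"gripper": 0, "dp": [0, 0, -0.6], "turn": [0, 0, 0]}, {"gripper": 0, "dp": [0, 0, -0.8], "turn": [0, 0, 0]}, {"gripper": 0, "dp": [0, 0, -0.9], "turn": [0, 0, 0]}, {"gripper": 0, "dp": [0, 0, -0.9], "turn": [0, 0, 0]}])

```text
time_s: 4.45
position: [0.5539, -0.1429, 0.184]
tcp_rot: [179.9, 0.1, -0.3]
ft_force: [1.9, 0.3, 0.1]
finger_gap: 0.0508
```

```bash
python3 -c "
from h import *
go([.50,.39,.2],0)"
```

```text
t 4.45 at [ 0.5539 -0.1429  0.184 ] [ 1.799e+02  1.000e-01 -3.000e-01] gap 0.0508 F [1.9 0.3 0.1] 
 dp [ -1.14 -10.65  -0.33] turn [ 0.01  0.02 -0.06] dp-if-turned [ -1.08 -10.66  -0.32]
```

Emit:
send_rows(rows=[{"gripper": 0, "dp": [-0.1, -0.9, -0.2], "turn": [0, 0, 0]}, {"gripper": 0, "dp": [-0.1, -0.97, -0.2], "turn": [0, 0, 0]}, {"gripper": 0, "dp": [-0.15, -0.97, 0], "turn": [0, 0, 0]}, {"gripper": 0, "dp": [-0.15, -0.97, 0], "turn": [0, 0, 0]}, {"gripper": 0, "dp": [-0.15, -0.97, 0], "turn": [0, 0, 0]}])

```text
time_s: 4.95
position: [0.5276, 0.0973, 0.2125]
tcp_rot: [179.8, -0.8, -0.9]
ft_force: [0.8, -0.5, -0.4]
finger_gap: 0.0506
```

Emit:
send_rows(rows=[{"gripper": 0, "dp": [-0.15, -0.97, 0], "turn": [0, 0, 0]}, {"gripper": 0, "dp": [-0.15, -0.97, 0], "turn": [0, 0, 0]}, {"gripper": 0, "dp": [-0.15, -0.97, 0], "turn": [0, 0, 0]}, {"gripper": 0, "dp": [-0.15, -0.97, 0], "turn": [0, 0, 0]}, {"gripper": 0, "dp": [-0.1, -0.9, 0], "turn": [0, 0, 0]}])

```text
time_s: 5.45
position: [0.4933, 0.3427, 0.2126]
tcp_rot: [179.9, -0.9, -0.9]
ft_force: [1.1, -0.2, 0.3]
finger_gap: 0.0505
```

```bash
python3 -c "
from h import *
go([.48,.40,.11],0)"
```

```text
t 5.45 at [0.4933 0.3427 0.2126] [179.9  -0.9  -0.9] gap 0.0505 F [ 1.1 -0.2  0.3] 
 dp [-0.32 -1.15  2.04] turn [ 0.03 -0.16 -0.15] dp-if-turned [-0.27 -1.15  2.05]
```

Emit:
send_rows(rows=[{"gripper": 0, "dp": [-0.3, -0.6, 0], "turn": [0, -0.16, -0.15]}, {"gripper": 0, "dp": [0, -0.55, 0.7], "turn": [0, 0, 0]}, {"gripper": 0, "dp": [0, 0, 0.8], "turn": [0, 0, 0]}, {"gripper": 0, "dp": [0, 0, 0.55], "turn": [0, 0, 0]}, {"gripper": 1, "dp": [0, 0, 0], "turn": [0, 0, 0]}])

```text
time_s: 5.95
position: [0.4758, 0.4116, 0.1067]
tcp_rot: [-180.0, -0.1, 0.6]
ft_force: [-0.7, -0.1, -0.3]
finger_gap: 0.0635
```

Emit:
send_rows(rows=[{"gripper": 1, "dp": [0, 0, 0], "turn": [0, 0, 0]}, {"gripper": 1, "dp": [0, 0, 0], "turn": [0, 0, 0]}, {"gripper": 1, "dp": [0, 0, 0], "turn": [0, 0, 0]}, {"gripper": 1, "dp": [0, 0, -0.9], "turn": [0, 0, 0]}, {"gripper": 1, "dp": [0, 0, -0.9], "turn": [0, 0, 0]}])

```text
time_s: 6.45
position: [0.4749, 0.4096, 0.1989]
tcp_rot: [179.9, 0.1, 0.5]
ft_force: [0.9, 0.8, 0.8]
finger_gap: 0.0853
```

Emit:
send_rows(rows=[{"gripper": 1, "dp": [0.3, 0.95, 0], "turn": [0, 0, 0]}, {"gripper": 1, "dp": [0.3, 0.95, 0], "turn": [0, 0, 0]}, {"gripper": 1, "dp": [0.3, 0.95, 0], "turn": [0, 0, 0]}, {"gripper": 1, "dp": [0.3, 0.95, 0], "turn": [0, 0, 0]}, {"gripper": 1, "dp": [0.1, 0.95, 0.6], "turn": [0, 0, 0]}])

```text
time_s: 6.95
position: [0.5509, 0.1815, 0.1904]
tcp_rot: [-179.2, -1.6, 0.9]
ft_force: [1.8, 0.9, 0.1]
finger_gap: 0.0857
```

```bash
cat > w.py <<'E'
from h import *
import sys
c=get_calibration("wrist"); w=camera("wrist"); cv2.imwrite("pics/%s.png"%sys.argv[1],w)
h=cv2.cvtColor(w,cv2.COLOR_BGR2HSV).astype(int)
R=np.zeros(h.shape[:2],bool);R[:330]=1
for u,v,A,k in blobs(R&(h[...,1]<60)&(h[...,2]>110),300,20000):
    p=plane("wrist",u,v,.04,c)
    if .35<p[0]<.65 and -.2<p[1]<.2: print("white",round(u),round(v),A,p.round(4))
for s in slats("wrist",w,(0,0,640,330),.024,c,150):
    if s[1][0]<110: print("slat",s[0].round(4),s[1].round(0),s[2].round(1))
E
python3 w.py w2;python3 -c "
from h import *
go([.543,.16,.018],0)"
```

```text
white 236 305 799.5 [0.46   0.0452 0.04  ]
white 204 273 425.5 [0.4261 0.0868 0.04  ]
white 158 264 1607.5 [0.3684 0.0937 0.04  ]
white 197 223 1819.0 [0.4256 0.1447 0.04  ]
white 310 211 2331.5 [0.5447 0.1602 0.04  ]
slat [0.5516 0.0533] [76. 51.] 16.2
t 7.0 at [0.548  0.1752 0.1844] [-179.5   -1.1    0.7] gap 0.0855 F [-1.9 -4.  -4. ] 
 dp [-0.17  0.33  3.32] turn [-0.08 -0.2   0.13] dp-if-turned [-0.1   0.3   3.33]
```

Emit:
send_rows(rows=[{"gripper": 1, "dp": [-0.1, 0.3, 0.6], "turn": [-0.08, -0.2, 0.13]}, {"gripper": 1, "dp": [0, 0, 0.9], "turn": [0, 0, 0]}, {"gripper": 1, "dp": [0, 0, 0.8], "turn": [0, 0, 0]}, {"gripper": 1, "dp": [0, 0, 0.6], "turn": [0, 0, 0]}, {"gripper": 1, "dp": [0, 0, 0.35], "turn": [0, 0, 0]}])

```text
time_s: 7.5
position: [0.5509, 0.1553, 0.0264]
tcp_rot: [-179.7, -0.9, -0.6]
ft_force: [0.7, -0.0, 0.6]
finger_gap: 0.0854
```

Emit:
send_rows(rows=[{"gripper": 0, "dp": [0, 0, 0], "turn": [0, 0, 0]}, {"gripper": 0, "dp": [0, 0, 0], "turn": [0, 0, 0]}, {"gripper": 0, "dp": [0, 0, 0], "turn": [0, 0, 0]}, {"gripper": 0, "dp": [0, 0, 0], "turn": [0, 0, 0]}, {"gripper": 0, "dp": [0, 0, 0], "turn": [0, 0, 0]}])

```text
time_s: 8.0
position: [0.5533, 0.1555, 0.0307]
tcp_rot: [-179.6, -1.2, -0.7]
ft_force: [0.1, 0.7, -0.7]
finger_gap: 0.0571
```

Emit:
send_rows(rows=[{"gripper": 0, "dp": [0, 0, 0], "turn": [0, 0, 0]}, {"gripper": 0, "dp": [0, 0, -0.8], "turn": [0, 0, 0]}, {"gripper": 0, "dp": [0, 0, -0.9], "turn": [0, 0, 0]}, {"gripper": 0, "dp": [0, 0, -0.9], "turn": [0, 0, 0]}, {"gripper": 0, "dp": [0, 0, -0.9], "turn": [0, 0, 0]}])

```text
time_s: 8.5
position: [0.5461, 0.1536, 0.2066]
tcp_rot: [-179.8, -0.7, -0.7]
ft_force: [0.4, 0.5, 0.3]
finger_gap: 0.0571
```

```bash
python3 -c "
from h import *
go([.455,.34,.2],0)"
```

```text
t 8.5 at [0.5461 0.1536 0.2066] [-179.8   -0.7   -0.7] gap 0.0571 F [0.4 0.5 0.3] 
 dp [-1.87 -3.71  0.12] turn [-0.03 -0.12 -0.12] dp-if-turned [-1.82 -3.73  0.13]
```

Emit:
send_rows(rows=[{"gripper": 0, "dp": [-0.4, -0.75, 0], "turn": [0, -0.1, -0.1]}, {"gripper": 0, "dp": [-0.4, -0.75, 0], "turn": [0, 0, 0]}, {"gripper": 0, "dp": [-0.4, -0.75, 0], "turn": [0, 0, 0]}, {"gripper": 0, "dp": [-0.4, -0.75, 0], "turn": [0, 0, 0]}, {"gripper": 0, "dp": [-0.3, -0.75, 0], "turn": [0, 0, 0]}])

```text
time_s: 9.0
position: [0.4554, 0.3447, 0.2174]
tcp_rot: [-179.5, -1.0, -0.6]
ft_force: [-0.1, 0.4, -0.5]
finger_gap: 0.0569
```

Emit:
send_rows(rows=[{"gripper": 0, "dp": [0, 0, 0.2], "turn": [0, 0, 0]}, {"gripper": 0, "dp": [0, 0, 0.8], "turn": [0, 0, 0]}, {"gripper": 0, "dp": [0, 0, 0.8], "turn": [0, 0, 0]}, {"gripper": 1, "dp": [0, 0, 0], "turn": [0, 0, 0]}, {"gripper": 1, "dp": [0, 0, 0], "turn": [0, 0, 0]}])

```text
time_s: 9.5
position: [0.4555, 0.3514, 0.1278]
tcp_rot: [-179.2, -1.3, -0.1]
ft_force: [0.1, -0.4, 1.2]
finger_gap: 0.0831
```

Emit:
send_rows(rows=[{"gripper": 1, "dp": [0, 0, 0], "turn": [0, 0, 0]}, {"gripper": 1, "dp": [0, 0, 0], "turn": [0, 0, 0]}, {"gripper": 1, "dp": [0, 0, -0.9], "turn": [0, 0, 0]}, {"gripper": 1, "dp": [0, 0, -0.9], "turn": [0, 0, 0]}, {"gripper": 1, "dp": [0, 0, 0], "turn": [0, 0, 0]}])

```text
time_s: 10.0
position: [0.4554, 0.3497, 0.2274]
tcp_rot: [-179.0, -1.6, -0.3]
ft_force: [1.1, 1.4, 0.7]
finger_gap: 0.0854
```

```bash
python3 -c "
from h import *
go([.4255,.1447,.15],0)"
```

```text
t 10.0 at [0.4554 0.3497 0.2274] [-179.    -1.6   -0.3] gap 0.0854 F [1.1 1.4 0.7] 
 dp [-0.62  4.13  1.46] turn [-0.17 -0.27 -0.05] dp-if-turned [-0.6   4.1   1.55]
```

Emit:
send_rows(rows=[{"gripper": 1, "dp": [-0.1, 0.85, 0], "turn": [-0.17, -0.27, -0.05]}, {"gripper": 1, "dp": [-0.1, 0.85, 0], "turn": [0, 0, 0]}, {"gripper": 1, "dp": [-0.1, 0.85, 0.4], "turn": [0, 0, 0]}, {"gripper": 1, "dp": [-0.15, 0.85, 0.6], "turn": [0, 0, 0]}, {"gripper": 1, "dp": [-0.15, 0.7, 0.5], "turn": [0, 0, 0]}])

```text
time_s: 10.5
position: [0.432, 0.1457, 0.1593]
tcp_rot: [-179.4, -1.2, 0.3]
ft_force: [0.3, 0.1, 0.2]
finger_gap: 0.085
```

```bash
python3 w.py w3;python3 -c "
from h import *
go([.4245,.1447,.018],0)"
```

```text
white 330 288 3493.0 [0.4434 0.0542 0.04  ]
white 437 272 422.5 [0.5529 0.0671 0.04  ]
white 310 198 2756.0 [0.4243 0.1449 0.04  ]
white 243 220 7328.5 [0.3632 0.124  0.04  ]
slat [0.5224 0.0473] [51. 20.] 101.6
slat [0.5765 0.0663] [58. 17.] 137.7
t 10.55 at [0.4278 0.1412 0.1555] [-179.7   -0.7    0.2] gap 0.0853 F [-5.6 -3.3 -3.4] 
 dp [-0.1  -0.06  2.75] turn [-0.06 -0.13  0.04] dp-if-turned [-0.07 -0.07  2.75]
```

Emit:
send_rows(rows=[{"gripper": 1, "dp": [-0.1, -0.07, 0.6], "turn": [-0.06, -0.13, 0]}, {"gripper": 1, "dp": [0, 0, 0.9], "turn": [0, 0, 0]}, {"gripper": 1, "dp": [0, 0, 0.8], "turn": [0, 0, 0]}, {"gripper": 1, "dp": [0, 0, 0.45], "turn": [0, 0, 0]}, {"gripper": 1, "dp": [0, 0, 0], "turn": [0, 0, 0]}])

```text
time_s: 11.05
position: [0.4269, 0.1422, 0.0187]
tcp_rot: [-179.8, -0.6, -0.2]
ft_force: [-0.2, 0.1, 0.5]
finger_gap: 0.0854
```

Emit:
send_rows(rows=[{"gripper": 0, "dp": [0, 0, 0], "turn": [0, 0, 0]}, {"gripper": 0, "dp": [0, 0, 0], "turn": [0, 0, 0]}, {"gripper": 0, "dp": [0, 0, 0], "turn": [0, 0, 0]}, {"gripper": 0, "dp": [0, 0, 0], "turn": [0, 0, 0]}, {"gripper": 0, "dp": [0, 0, 0], "turn": [0, 0, 0]}])

```text
time_s: 11.55
position: [0.4309, 0.1435, 0.0243]
tcp_rot: [-179.7, -1.1, -0.2]
ft_force: [0.5, -1.3, -0.4]
finger_gap: 0.0529
```

Emit:
send_rows(rows=[{"gripper": 0, "dp": [0, 0, 0], "turn": [0, 0, 0]}, {"gripper": 0, "dp": [0, 0, -0.8], "turn": [0, 0, 0]}, {"gripper": 0, "dp": [0, 0, -0.9], "turn": [0, 0, 0]}, {"gripper": 0, "dp": [0, 0, -0.9], "turn": [0, 0, 0]}, {"gripper": 0, "dp": [0, 0, -0.9], "turn": [0, 0, 0]}])

```text
time_s: 12.05
position: [0.4239, 0.1414, 0.2006]
tcp_rot: [-179.9, -0.5, -0.2]
ft_force: [1.1, 0.7, -0.0]
finger_gap: 0.0526
```

```bash
python3 -c "
from h import *
go([.455,.33,.2],0)"
```

```text
t 12.05 at [0.4239 0.1414 0.2006] [-179.9   -0.5   -0.2] gap 0.0526 F [ 1.1  0.7 -0. ] 
 dp [ 0.61 -3.77  0.02] turn [-0.02 -0.08 -0.03] dp-if-turned [ 0.62 -3.77  0.01]
```

Emit:
send_rows(rows=[{"gripper": 0, "dp": [0.1, -0.75, 0], "turn": [0, 0, 0]}, {"gripper": 0, "dp": [0.1, -0.8, 0], "turn": [0, 0, 0]}, {"gripper": 0, "dp": [0.1, -0.8, 0], "turn": [0, 0, 0]}, {"gripper": 0, "dp": [0.1, -0.8, 0], "turn": [0, 0, 0]}, {"gripper": 0, "dp": [0.1, -0.7, 0], "turn": [0, 0, 0]}])

```text
time_s: 12.55
position: [0.4537, 0.3379, 0.2119]
tcp_rot: [-179.6, -1.3, -0.6]
ft_force: [0.8, -1.0, -0.2]
finger_gap: 0.0525
```

Emit:
send_rows(rows=[{"gripper": 0, "dp": [0, 0, 0.2], "turn": [0, 0, 0]}, {"gripper": 0, "dp": [0, 0, 0.8], "turn": [0, 0, 0]}, {"gripper": 0, "dp": [0, 0, 0.8], "turn": [0, 0, 0]}, {"gripper": 1, "dp": [0, 0, 0], "turn": [0, 0, 0]}, {"gripper": 1, "dp": [0, 0, 0], "turn": [0, 0, 0]}])

```text
time_s: 13.05
position: [0.4559, 0.3424, 0.1196]
tcp_rot: [-179.5, -1.4, -0.3]
ft_force: [0.2, 1.1, 0.5]
finger_gap: 0.0791
```

Emit:
send_rows(rows=[{"gripper": 1, "dp": [0, 0, 0], "turn": [0, 0, 0]}, {"gripper": 1, "dp": [0, 0, 0], "turn": [0, 0, 0]}, {"gripper": 1, "dp": [0, 0, -0.9], "turn": [0, 0, 0]}, {"gripper": 1, "dp": [0, 0, -0.9], "turn": [0, 0, 0]}, {"gripper": 1, "dp": [0, 0, -0.4], "turn": [0, 0, -1]}])

```text
time_s: 13.55
position: [0.4533, 0.3399, 0.2375]
tcp_rot: [-179.6, -1.5, 5.4]
ft_force: [0.4, 0.6, -0.4]
finger_gap: 0.0852
```

Emit:
send_rows(rows=[{"gripper": 1, "dp": [0, 0, 0], "turn": [0, 0, -1]}, {"gripper": 1, "dp": [0, 0, 0], "turn": [0, 0, -1]}, {"gripper": 1, "dp": [0, 0, 0], "turn": [0, 0, -1]}, {"gripper": 1, "dp": [0, 0, 0], "turn": [0, 0, -1]}, {"gripper": 1, "dp": [0, 0, 0], "turn": [0, 0, -1]}])

```text
time_s: 14.05
position: [0.4569, 0.3415, 0.2522]
tcp_rot: [179.6, -2.8, 35.2]
ft_force: [-0.2, 0.5, 0.1]
finger_gap: 0.0855
```

Emit:
send_rows(rows=[{"gripper": 1, "dp": [0, 0, 0], "turn": [0, 0, -1]}, {"gripper": 1, "dp": [0, 0, 0], "turn": [0, 0, -1]}, {"gripper": 1, "dp": [0, 0, 0], "turn": [0, 0, -1]}, {"gripper": 1, "dp": [0, 0, 0], "turn": [0, 0, -1]}, {"gripper": 1, "dp": [0, 0, 0], "turn": [0, 0, -1]}])

```text
time_s: 14.55
position: [0.4586, 0.3417, 0.2617]
tcp_rot: [177.9, -2.9, 65.0]
ft_force: [-0.7, 0.5, 0.0]
finger_gap: 0.0849
```

Emit:
send_rows(rows=[{"gripper": 1, "dp": [0, 0, 0], "turn": [0, 0, -1]}, {"gripper": 1, "dp": [0, 0, 0], "turn": [0, 0, -1]}, {"gripper": 1, "dp": [0, 0, 0], "turn": [0, 0, -1]}, {"gripper": 1, "dp": [0, 0, 0], "turn": [0, 0, -1]}, {"gripper": 1, "dp": [0, 0, 0], "turn": [0, 0, -1]}])

```text
time_s: 15.05
position: [0.4602, 0.3417, 0.2711]
tcp_rot: [176.1, -1.9, 94.8]
ft_force: [-0.6, 0.5, 0.1]
finger_gap: 0.0855
```

```bash
python3 - <<'E'
from h import *
a=camera("top");cv2.imwrite("pics/t1.png",a)
for s in slats("top",a,(255,185,390,285)): print(s[0].round(4),s[1].round(0),"long axis",s[2].round(1))
go([.552,.0555,.16],104.5);print(get_obs()["q"].round(0))
E
```

```text
[ 0.4416 -0.0444] [79. 34.] long axis 179.8
[0.5529 0.0558] [75. 40.] long axis 14.5
[ 0.5632 -0.0424] [77. 30.] long axis 161.3
t 15.1 at [0.4603 0.3417 0.2714] [176.1  -1.9  95.2] gap 0.0856 F [-0.9  0.5 -0. ] 
 dp [-5.94  1.17  2.12] turn [ 0.71 -0.27 -1.64] dp-if-turned [-6.    0.34  2.23]
[37. 15.  6. 77. -0. 32.]
```

View pics/t1.png

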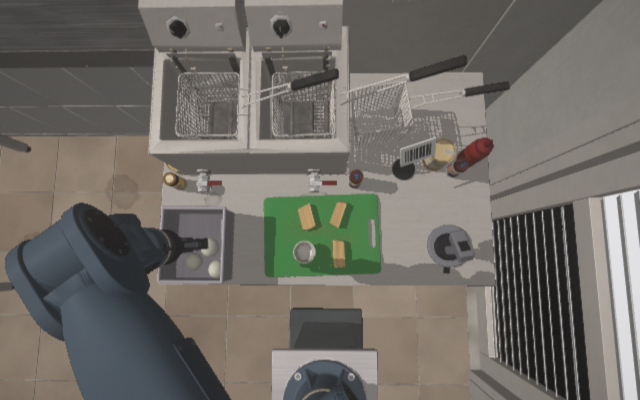

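All three balls are in the bin. The slats haven't moved. Next is slat b.

Emit:
send_rows(rows=[{"gripper": 1, "dp": [-0.4, 0, 0], "turn": [0.35, -0.13, -0.8]}, {"gripper": 1, "dp": [-0.6, 0.1, 0.2], "turn": [0.35, -0.13, -0.8]}, {"gripper": 1, "dp": [-0.8, 0.1, 0.2], "turn": [0, 0, 0]}, {"gripper": 1, "dp": [-0.9, 0.1, 0.2], "turn": [0, 0, 0]}, {"gripper": 1, "dp": [-0.9, 0.1, 0.3], "turn": [0, 0, 0]}])

```text
time_s: 15.6
position: [0.5222, 0.1717, 0.2328]
tcp_rot: [179.3, -0.3, 104.6]
ft_force: [1.5, 0.4, 0.2]
finger_gap: 0.0854
```

Emit:
send_rows(rows=[{"gripper": 1, "dp": [-0.9, 0, 0.3], "turn": [0, 0, 0]}, {"gripper": 1, "dp": [-0.8, 0, 0.3], "turn": [0, 0, 0]}, {"gripper": 1, "dp": [-0.7, 0, 0.4], "turn": [0, 0, 0]}, {"gripper": 1, "dp": [0, 0, 0.3], "turn": [0, 0, 0]}, {"gripper": 1, "dp": [0, 0, 0], "turn": [0, 0, 0]}])

```text
time_s: 16.1
position: [0.557, 0.0451, 0.1699]
tcp_rot: [178.7, -0.2, 103.5]
ft_force: [-0.5, -0.8, -0.5]
finger_gap: 0.0855
```

```bash
python3 w.py w4;python3 -c "
from h import *
go([.552,.0555,.014],104.5)"
```

```text
white 369 72 4769.5 [0.4423 0.0598 0.04  ]
white 423 11 1942.0 [0.3694 0.0946 0.04  ]
slat [ 0.7102 -0.3174] [72. 42.] 49.7
slat [ 0.7032 -0.4004] [73. 27.] 129.7
slat [0.5524 0.0552] [78. 41.] 14.5
slat [ 0.5632 -0.044 ] [86. 34.] 161.0
slat [ 0.4399 -0.0453] [86. 39.] 2.6
t 16.15 at [0.5575 0.0453 0.1711] [ 1.787e+02 -1.000e-01  1.036e+02] gap 0.0856 F [-0.1 -1.4  1. ] 
 dp [ 0.22 -0.13  3.14] turn [ 0.23 -0.02 -0.16] dp-if-turned [ 0.22 -0.06  3.14]
```

Emit:
send_rows(rows=[{"gripper": 1, "dp": [0.22, -0.06, 0.5], "turn": [0.23, 0, -0.16]}, {"gripper": 1, "dp": [0, 0, 0.9], "turn": [0, 0, 0]}, {"gripper": 1, "dp": [0, 0, 0.8], "turn": [0, 0, 0]}, {"gripper": 1, "dp": [0, 0, 0.5], "turn": [0, 0, 0]}, {"gripper": 1, "dp": [0, 0, 0.2], "turn": [0, 0, 0]}])

```text
time_s: 16.65
position: [0.5602, 0.0604, 0.0328]
tcp_rot: [179.0, 0.0, 104.5]
ft_force: [0.1, -0.9, -0.1]
finger_gap: 0.0852
```

```bash
python3 -c "
from h import *
go([.552,.0555,.014],104.5)"
```

```text
t 16.65 at [0.5602 0.0604 0.0328] [179.    0.  104.5] gap 0.0852 F [ 0.1 -0.9 -0.1] 
 dp [-0.05 -0.19  0.37] turn [ 0.18  0.   -0.  ] dp-if-turned [-0.05 -0.18  0.38]
```

Emit:
send_rows(rows=[{"gripper": 1, "dp": [-0.05, -0.19, 0.28], "turn": [0.18, 0, 0]}, {"gripper": 1, "dp": [0, 0, 0.1], "turn": [0, 0, 0]}, {"gripper": 0, "dp": [0, 0, 0.02], "turn": [0, 0, 0]}, {"gripper": 0, "dp": [0, 0, 0.02], "turn": [0, 0, 0]}, {"gripper": 0, "dp": [0, 0, 0.02], "turn": [0, 0, 0]}])

```text
time_s: 17.15
position: [0.5542, 0.0569, 0.0136]
tcp_rot: [179.8, 0.1, 104.5]
ft_force: [1.0, -0.1, 0.7]
finger_gap: 0.0437
```

Emit:
send_rows(rows=[{"gripper": 0, "dp": [0, 0, 0.02], "turn": [0, 0, 0]}, {"gripper": 0, "dp": [0, 0, 0.02], "turn": [0, 0, 0]}, {"gripper": 0, "dp": [0, 0, 0.02], "turn": [0, 0, 0]}, {"gripper": 0, "dp": [0, 0, 0.02], "turn": [0, 0, 0]}, {"gripper": 0, "dp": [0, 0, 0.02], "turn": [0, 0, 0]}])

```text
time_s: 17.65
position: [0.5544, 0.0569, 0.0138]
tcp_rot: [179.6, 0.1, 104.5]
ft_force: [-4.2, -0.6, 6.3]
finger_gap: 0.0399
```

Emit:
send_rows(rows=[{"gripper": 0, "dp": [0, 0, -0.5], "turn": [0, 0, 0]}, {"gripper": 0, "dp": [0, 0, -0.8], "turn": [0, 0, 0]}, {"gripper": 0, "dp": [0, 0, -0.9], "turn": [0, 0, 0]}, {"gripper": 0, "dp": [0, 0, -0.9], "turn": [0, 0, 0]}, {"gripper": 0, "dp": [0, 0, -0.8], "turn": [0, 0, 0]}])

```text
time_s: 18.15
position: [0.5497, 0.0561, 0.2123]
tcp_rot: [-180.0, -0.0, 104.4]
ft_force: [0.3, 0.4, -1.3]
finger_gap: 0.0399
```

```bash
python3 -c "
from h import *
go([.51,.36,.2],104.5)"
```

```text
t 18.15 at [0.5497 0.0561 0.2123] [-180.    -0.   104.4] gap 0.0399 F [ 0.3  0.4 -1.3] 
 dp [6.08 0.75 0.25] turn [-0.   -0.   -0.01] dp-if-turned [6.08 0.75 0.25]
```

Emit:
send_rows(rows=[{"gripper": 0, "dp": [0.8, 0.15, 0], "turn": [0, 0, 0]}, {"gripper": 0, "dp": [0.95, 0.15, 0], "turn": [0, 0, 0]}, {"gripper": 0, "dp": [0.95, 0.15, 0], "turn": [0, 0, 0]}, {"gripper": 0, "dp": [0.95, 0.15, 0], "turn": [0, 0, 0]}, {"gripper": 0, "dp": [0.95, 0.15, 0], "turn": [0, 0, 0]}])

```text
time_s: 18.65
position: [0.5344, 0.2904, 0.2249]
tcp_rot: [178.9, 0.1, 103.8]
ft_force: [0.7, 0.1, 0.3]
finger_gap: 0.0402
```

Emit:
send_rows(rows=[{"gripper": 0, "dp": [0.95, 0.1, 0.2], "turn": [0, 0, 0]}, {"gripper": 0, "dp": [0.7, 0.1, 0.2], "turn": [0, 0, 0]}, {"gripper": 0, "dp": [0, 0, 0.3], "turn": [0, 0, 0]}, {"gripper": 0, "dp": [0, 0, 0], "turn": [0, 0, 0]}])

```text
time_s: 19.05
position: [0.5234, 0.3834, 0.191]
tcp_rot: [178.6, -0.1, 104.1]
ft_force: [0.6, 0.0, 0.4]
finger_gap: 0.04
```

```bash
python3 -c "
from h import *
go([.50,.372,.115],100)"
```

```text
t 19.05 at [0.5234 0.3834 0.191 ] [ 1.786e+02 -1.000e-01  1.041e+02] gap 0.04 F [0.6 0.  0.4] 
 dp [-0.11 -0.55  1.51] turn [ 0.24 -0.03  0.72] dp-if-turned [-0.14 -0.5   1.52]
```

Emit:
send_rows(rows=[{"gripper": 0, "dp": [-0.15, -0.25, 0.3], "turn": [0.24, 0, 0.7]}, {"gripper": 0, "dp": [0, -0.25, 0.6], "turn": [0, 0, 0]}, {"gripper": 0, "dp": [0, 0, 0.6], "turn": [0, 0, 0]}, {"gripper": 1, "dp": [0, 0, 0], "turn": [0, 0, 0]}, {"gripper": 1, "dp": [0, 0, 0], "turn": [0, 0, 0]}])

```text
time_s: 19.55
position: [0.503, 0.37, 0.12]
tcp_rot: [179.7, -0.3, 99.8]
ft_force: [0.2, 0.0, 0.9]
finger_gap: 0.0678
```

Emit:
send_rows(rows=[{"gripper": 1, "dp": [0, 0, 0], "turn": [0, 0, 0]}, {"gripper": 1, "dp": [0, 0, 0], "turn": [0, 0, 0]}, {"gripper": 1, "dp": [0, 0, 0], "turn": [0, 0, 0]}, {"gripper": 1, "dp": [0, 0, -0.9], "turn": [0, 0, 0]}, {"gripper": 1, "dp": [0, 0, -0.9], "turn": [0, 0, 0]}])

```text
time_s: 20.05
position: [0.5025, 0.368, 0.2123]
tcp_rot: [179.8, -0.2, 99.7]
ft_force: [0.7, 0.2, 0.8]
finger_gap: 0.0853
```

Emit:
send_rows(rows=[{"gripper": 1, "dp": [0, 0, 0], "turn": [0, 0, 1]}, {"gripper": 1, "dp": [0, 0, 0], "turn": [0, 0, 1]}, {"gripper": 1, "dp": [0, 0, 0], "turn": [0, 0, 1]}, {"gripper": 1, "dp": [0, 0, 0], "turn": [0, 0, 1]}, {"gripper": 1, "dp": [0, 0, 0], "turn": [0, 0, 1]}])

```text
time_s: 20.55
position: [0.5063, 0.3707, 0.2249]
tcp_rot: [179.4, -1.2, 70.1]
ft_force: [-0.1, 0.1, 0.4]
finger_gap: 0.0854
```

```bash
python3 -c "
from h import *
go([.563,-.0435,.17],71)"
```

```text
t 20.55 at [0.5063 0.3707 0.2249] [179.4  -1.2  70.1] gap 0.0854 F [-0.1  0.1  0.4] 
 dp [-7.42  3.87  0.99] turn [ 0.11 -0.2  -0.16] dp-if-turned [-7.46  3.77  1.1 ]
```

Emit:
send_rows(rows=[{"gripper": 1, "dp": [-0.6, 0.3, 0], "turn": [0.1, -0.2, -0.16]}, {"gripper": 1, "dp": [-0.85, 0.43, 0.1], "turn": [0, 0, 0]}, {"gripper": 1, "dp": [-0.85, 0.43, 0.1], "turn": [0, 0, 0]}, {"gripper": 1, "dp": [-0.85, 0.43, 0.2], "turn": [0, 0, 0]}, {"gripper": 1, "dp": [-0.85, 0.43, 0.2], "turn": [0, 0, 0]}])

```text
time_s: 21.05
position: [0.5386, 0.149, 0.1977]
tcp_rot: [179.6, -0.4, 71.4]
ft_force: [0.5, -0.2, 1.4]
finger_gap: 0.0852
```

Emit:
send_rows(rows=[{"gripper": 1, "dp": [-0.85, 0.43, 0.2], "turn": [0, 0, 0]}, {"gripper": 1, "dp": [-0.85, 0.43, 0.2], "turn": [0, 0, 0]}, {"gripper": 1, "dp": [-0.85, 0.43, 0.2], "turn": [0, 0, 0]}, {"gripper": 1, "dp": [-0.75, 0.35, 0.2], "turn": [0, 0, 0]}, {"gripper": 1, "dp": [0, 0, 0], "turn": [0, 0, 0]}])

```text
time_s: 21.55
position: [0.5659, -0.0451, 0.1592]
tcp_rot: [179.2, -0.5, 71.1]
ft_force: [1.2, 0.9, -1.4]
finger_gap: 0.0856
```

```bash
python3 w.py w5;python3 -c "
from h import *
go([.563,-.0435,.014],71)"
```

```text
white 200 163 815.5 [ 0.5018 -0.1374  0.04  ]
white 384 33 2282.5 [0.4475 0.0517 0.04  ]
slat [ 0.5636 -0.0434] [83. 31.] 160.5
slat [ 0.4399 -0.0452] [86. 36.] 2.2
t 21.6 at [ 0.5661 -0.0433  0.1599] [179.2  -0.6  71.2] gap 0.0852 F [0.8 0.2 0. ] 
 dp [-0.05 -0.1   2.92] turn [ 0.14 -0.1   0.03] dp-if-turned [-0.02 -0.06  2.92]
```

Emit:
send_rows(rows=[{"gripper": 1, "dp": [0, -0.06, 0.5], "turn": [0.14, -0.1, 0]}, {"gripper": 1, "dp": [0, 0, 0.9], "turn": [0, 0, 0]}, {"gripper": 1, "dp": [0, 0, 0.8], "turn": [0, 0, 0]}, {"gripper": 1, "dp": [0, 0, 0.5], "turn": [0, 0, 0]}, {"gripper": 1, "dp": [0, 0, 0.02], "turn": [0, 0, 0]}])

```text
time_s: 22.1
position: [0.5685, -0.0388, 0.0256]
tcp_rot: [179.4, -0.2, 71.3]
ft_force: [0.1, -0.3, -0.5]
finger_gap: 0.0854
```

```bash
python3 -c "
from h import *
go([.563,-.0435,.014],71)"
```

```text
t 22.1 at [ 0.5685 -0.0388  0.0256] [179.4  -0.2  71.3] gap 0.0854 F [ 0.1 -0.3 -0.5] 
 dp [-0.13 -0.08  0.23] turn [ 0.1  -0.04  0.05] dp-if-turned [-0.13 -0.07  0.23]
```

Emit:
send_rows(rows=[{"gripper": 1, "dp": [-0.13, -0.08, 0.2], "turn": [0.1, 0, 0.05]}, {"gripper": 1, "dp": [0, 0, 0.05], "turn": [0, 0, 0]}, {"gripper": 0, "dp": [0, 0, 0.02], "turn": [0, 0, 0]}, {"gripper": 0, "dp": [0, 0, 0.02], "turn": [0, 0, 0]}, {"gripper": 0, "dp": [0, 0, 0.02], "turn": [0, 0, 0]}])

```text
time_s: 22.6
position: [0.5659, -0.0424, 0.0145]
tcp_rot: [179.6, -0.3, 71.1]
ft_force: [-1.1, -0.1, 0.4]
finger_gap: 0.0441
```

Emit:
send_rows(rows=[{"gripper": 0, "dp": [0, 0, 0.02], "turn": [0, 0, 0]}, {"gripper": 0, "dp": [0, 0, 0.02], "turn": [0, 0, 0]}, {"gripper": 0, "dp": [0, 0, 0.02], "turn": [0, 0, 0]}, {"gripper": 0, "dp": [0, 0, 0.02], "turn": [0, 0, 0]}, {"gripper": 0, "dp": [0, 0, 0.02], "turn": [0, 0, 0]}])

```text
time_s: 23.1
position: [0.5664, -0.0424, 0.0144]
tcp_rot: [179.4, -0.4, 71.1]
ft_force: [-3.9, 0.3, 8.9]
finger_gap: 0.0306
```

Emit:
send_rows(rows=[{"gripper": 0, "dp": [0, 0, -0.5], "turn": [0, 0, 0]}, {"gripper": 0, "dp": [0, 0, -0.8], "turn": [0, 0, 0]}, {"gripper": 0, "dp": [0, 0, -0.9], "turn": [0, 0, 0]}, {"gripper": 0, "dp": [0, 0, -0.9], "turn": [0, 0, 0]}, {"gripper": 0, "dp": [0, 0, -0.8], "turn": [0, 0, 0]}])

```text
time_s: 23.6
position: [0.5602, -0.043, 0.2112]
tcp_rot: [-180.0, -0.3, 71.1]
ft_force: [1.4, -0.5, -0.6]
finger_gap: 0.0305
```

```bash
python3 -c "
from h import *
go([.43,.37,.21],90)"
```

```text
t 23.6 at [ 0.5602 -0.043   0.2112] [-180.    -0.3   71.1] gap 0.0305 F [ 1.4 -0.5 -0.6] 
 dp [ 6.97 -5.14  0.06] turn [ 0.   -0.05 -3.31] dp-if-turned [ 8.26 -2.6   0.02]
```

Emit:
send_rows(rows=[{"gripper": 0, "dp": [0.3, 0, 0], "turn": [0, 0, -0.8]}, {"gripper": 0, "dp": [0.3, 0, 0], "turn": [0, 0, -0.8]}, {"gripper": 0, "dp": [0.3, -0.2, 0], "turn": [0, 0, -0.8]}, {"gripper": 0, "dp": [0.4, -0.3, 0], "turn": [0, 0, -0.8]}, {"gripper": 0, "dp": [0.8, -0.3, 0], "turn": [0, 0, 0]}])

```text
time_s: 24.1
position: [0.5381, 0.0623, 0.2204]
tcp_rot: [179.0, -0.2, 89.8]
ft_force: [0.2, 0.3, -0.2]
finger_gap: 0.0304
```

Emit:
send_rows(rows=[{"gripper": 0, "dp": [0.9, -0.3, 0], "turn": [0, 0, 0]}, {"gripper": 0, "dp": [0.9, -0.3, 0], "turn": [0, 0, 0]}, {"gripper": 0, "dp": [0.9, -0.3, 0], "turn": [0, 0, 0]}, {"gripper": 0, "dp": [0.9, -0.3, 0], "turn": [0, 0, 0]}, {"gripper": 0, "dp": [0.9, -0.3, 0], "turn": [0, 0, 0]}])

```text
time_s: 24.6
position: [0.4611, 0.2941, 0.2214]
tcp_rot: [178.8, -0.2, 89.5]
ft_force: [0.6, 0.5, -0.4]
finger_gap: 0.0301
```

```bash
python3 -c "
from h import *
go([.43,.37,.21],90)"
```

```text
t 24.6 at [0.4611 0.2941 0.2214] [178.8  -0.2  89.5] gap 0.0301 F [ 0.6  0.5 -0.4] 
 dp [ 1.51 -0.64  0.22] turn [ 0.21 -0.04 -0.09] dp-if-turned [ 1.52 -0.62  0.23]
```

Emit:
send_rows(rows=[{"gripper": 0, "dp": [0.75, -0.3, 0.2], "turn": [0.2, 0, -0.09]}, {"gripper": 0, "dp": [0.75, -0.3, 0.2], "turn": [0, 0, 0]}, {"gripper": 0, "dp": [0, 0, 0.8], "turn": [0, 0, 0]}, {"gripper": 0, "dp": [0, 0, 0.8], "turn": [0, 0, 0]}, {"gripper": 0, "dp": [0, 0, 0], "turn": [0, 0, 0]}])

```text
time_s: 25.1
position: [0.4279, 0.3808, 0.1209]
tcp_rot: [179.7, -0.5, 90.6]
ft_force: [-0.2, -0.9, 0.4]
finger_gap: 0.0303
```

Emit:
send_rows(rows=[{"gripper": 1, "dp": [0, 0, 0], "turn": [0, 0, 0]}, {"gripper": 1, "dp": [0, 0, 0], "turn": [0, 0, 0]}, {"gripper": 1, "dp": [0, 0, 0], "turn": [0, 0, 0]}, {"gripper": 1, "dp": [0, 0, 0], "turn": [0, 0, 0]}, {"gripper": 1, "dp": [0, 0, -0.9], "turn": [0, 0, 0]}])

```text
time_s: 25.6
position: [0.4282, 0.3788, 0.1685]
tcp_rot: [179.8, -0.5, 90.4]
ft_force: [1.2, 0.4, -0.5]
finger_gap: 0.0852
```

Emit:
send_rows(rows=[{"gripper": 1, "dp": [0, 0, -0.9], "turn": [0, 0, 0]}, {"gripper": 1, "dp": [-0.9, 0, 0], "turn": [0, 0, 0]}, {"gripper": 1, "dp": [-0.9, 0, 0], "turn": [0, 0, 0]}, {"gripper": 1, "dp": [-0.9, 0, 0], "turn": [0, 0, 0]}, {"gripper": 1, "dp": [-0.9, 0, 0], "turn": [0, 0, 0]}])

```text
time_s: 26.1
position: [0.4348, 0.2001, 0.2243]
tcp_rot: [178.7, -1.2, 90.7]
ft_force: [1.1, -0.7, -0.2]
finger_gap: 0.0851
```

```bash
python3 -c "
from h import *
go([.44,-.045,.17],92)"
```

```text
t 26.1 at [0.4348 0.2001 0.2243] [178.7  -1.2  90.7] gap 0.0851 F [ 1.1 -0.7 -0.2] 
 dp [-4.93  0.02  0.98] turn [ 0.23 -0.21 -0.22] dp-if-turned [-4.9  -0.07  1.09]
```

Emit:
send_rows(rows=[{"gripper": 0.75, "dp": [-0.9, 0, 0], "turn": [0.23, -0.2, -0.2]}, {"gripper": 0.75, "dp": [-0.9, 0, 0], "turn": [0, 0, 0]}, {"gripper": 0.75, "dp": [-0.9, 0, 0], "turn": [0, 0, 0]}, {"gripper": 0.75, "dp": [-0.9, 0, 0.4], "turn": [0, 0, 0]}, {"gripper": 0.75, "dp": [-0.9, 0, 0.4], "turn": [0, 0, 0]}])

```text
time_s: 26.6
position: [0.444, -0.0337, 0.1912]
tcp_rot: [179.1, -0.1, 91.9]
ft_force: [1.0, 0.7, -0.6]
finger_gap: 0.0636
```

Emit:
send_rows(rows=[{"gripper": 0.75, "dp": [-0.3, 0, 0.4], "turn": [0, 0, 0]}, {"gripper": 0.75, "dp": [0, 0, 0], "turn": [0, 0, 0]}])

```text
time_s: 26.8
position: [0.4443, -0.0545, 0.1711]
tcp_rot: [179.0, 0.0, 91.5]
ft_force: [-1.2, -0.0, 0.7]
finger_gap: 0.0641
```

```bash
python3 w.py w6;python3 -c "
from h import *
go([.44,-.045,.014],92)"
```

```text
white 230 224 529.5 [ 0.4786 -0.1427  0.04  ]
white 443 197 3478.0 [0.4458 0.063  0.04  ]
slat [ 0.4407 -0.0456] [86. 35.] 2.2
t 26.85 at [ 0.445  -0.0537  0.1724] [178.9   0.   91.5] gap 0.0637 F [0.3 0.3 0.4] 
 dp [ 0.18 -0.16  3.16] turn [ 0.2   0.01 -0.09] dp-if-turned [ 0.18 -0.09  3.17]
```

Emit:
send_rows(rows=[{"gripper": 0.75, "dp": [0.17, -0.1, 0.5], "turn": [0.2, 0, -0.09]}, {"gripper": 0.75, "dp": [0, 0, 0.9], "turn": [0, 0, 0]}, {"gripper": 0.75, "dp": [0, 0, 0.8], "turn": [0, 0, 0]}, {"gripper": 0.75, "dp": [0, 0, 0.5], "turn": [0, 0, 0]}, {"gripper": 0.75, "dp": [0, 0, 0.15], "turn": [0, 0, 0]}])

```text
time_s: 27.35
position: [0.4486, -0.0418, 0.0349]
tcp_rot: [179.0, 0.1, 92.2]
ft_force: [-0.2, 0.8, 0.4]
finger_gap: 0.064
```

```bash
python3 -c "
from h import *
go([.44,-.045,.014],92)"
```

```text
t 27.35 at [ 0.4486 -0.0418  0.0349] [1.79e+02 1.00e-01 9.22e+01] gap 0.064 F [-0.2  0.8  0.4] 
 dp [-0.06 -0.18  0.41] turn [0.17 0.01 0.03] dp-if-turned [-0.06 -0.17  0.42]
```

Emit:
send_rows(rows=[{"gripper": 0.75, "dp": [-0.06, -0.17, 0.34], "turn": [0.17, 0, 0.03]}, {"gripper": 0.75, "dp": [0, 0, 0.09], "turn": [0, 0, 0]}, {"gripper": 0, "dp": [0, 0, 0.02], "turn": [0, 0, 0]}, {"gripper": 0, "dp": [0, 0, 0.02], "turn": [0, 0, 0]}, {"gripper": 0, "dp": [0, 0, 0.02], "turn": [0, 0, 0]}])

```text
time_s: 27.85
position: [0.4456, -0.0428, 0.0154]
tcp_rot: [179.6, 0.1, 92.2]
ft_force: [-2.4, -0.7, 2.0]
finger_gap: 0.0343
```

Emit:
send_rows(rows=[{"gripper": 0, "dp": [0, 0, 0.02], "turn": [0, 0, 0]}, {"gripper": 0, "dp": [0, 0, 0.02], "turn": [0, 0, 0]}, {"gripper": 0, "dp": [0, 0, 0.02], "turn": [0, 0, 0]}, {"gripper": 0, "dp": [0, 0, 0.02], "turn": [0, 0, 0]}, {"gripper": 0, "dp": [0, 0, 0.02], "turn": [0, 0, 0]}])

```text
time_s: 28.35
position: [0.4465, -0.0427, 0.0153]
tcp_rot: [179.3, 0.2, 92.2]
ft_force: [-4.9, 0.8, 12.6]
finger_gap: 0.0339
```

Emit:
send_rows(rows=[{"gripper": 0, "dp": [0, 0, -0.5], "turn": [0, 0, 0]}, {"gripper": 0, "dp": [0, 0, -0.8], "turn": [0, 0, 0]}, {"gripper": 0, "dp": [0, 0, -0.9], "turn": [0, 0, 0]}, {"gripper": 0, "dp": [0, 0, -0.9], "turn": [0, 0, 0]}, {"gripper": 0, "dp": [0, 0, -0.8], "turn": [0, 0, 0]}])

```text
time_s: 28.85
position: [0.4416, -0.0418, 0.2149]
tcp_rot: [179.6, 0.1, 92.2]
ft_force: [0.7, -0.9, -0.5]
finger_gap: 0.034
```

```bash
python3 -c "
from h import *
go([.47,.37,.21],90)"
```

```text
t 28.85 at [ 0.4416 -0.0418  0.2149] [1.796e+02 1.000e-01 9.220e+01] gap 0.034 F [ 0.7 -0.9 -0.5] 
 dp [8.21 0.88 0.09] turn [0.06 0.02 0.38] dp-if-turned [8.24 0.57 0.1 ]
```

Emit:
send_rows(rows=[{"gripper": 0, "dp": [0.8, 0.1, 0], "turn": [0.06, 0, 0.38]}, {"gripper": 0, "dp": [0.93, 0.05, 0], "turn": [0, 0, 0]}, {"gripper": 0, "dp": [0.93, 0.05, 0], "turn": [0, 0, 0]}, {"gripper": 0, "dp": [0.93, 0.05, 0], "turn": [0, 0, 0]}, {"gripper": 0, "dp": [0.93, 0.05, 0], "turn": [0, 0, 0]}])

```text
time_s: 29.35
position: [0.4618, 0.1872, 0.2258]
tcp_rot: [178.8, -0.0, 89.2]
ft_force: [0.2, 0.0, -1.1]
finger_gap: 0.0339
```

Emit:
send_rows(rows=[{"gripper": 0, "dp": [0.93, 0.05, 0], "turn": [0, 0, 0]}, {"gripper": 0, "dp": [0.93, 0.05, 0], "turn": [0, 0, 0]}, {"gripper": 0, "dp": [0.93, 0.05, 0], "turn": [0, 0, 0]}, {"gripper": 0, "dp": [0.6, 0.05, 0], "turn": [0, 0, 0]}, {"gripper": 0, "dp": [0, 0, 0.1], "turn": [0, 0, 0]}])

```text
time_s: 29.85
position: [0.474, 0.3707, 0.2237]
tcp_rot: [178.5, -0.3, 89.5]
ft_force: [-0.2, -0.1, -1.1]
finger_gap: 0.0337
```

```bash
python3 -c "
from h import *
go([.47,.37,.12],90)"
```

```text
t 29.85 at [0.474  0.3707 0.2237] [178.5  -0.3  89.5] gap 0.0337 F [-0.2 -0.1 -1.1] 
 dp [-0.03 -0.14  2.07] turn [ 0.27 -0.05 -0.08] dp-if-turned [-0.01 -0.08  2.07]
```

Next I'll release the last slat, lift, and head back toward the scanner side. I'll check the bin from above on the way.

Emit:
send_rows(rows=[{"gripper": 0, "dp": [0, -0.08, 0.6], "turn": [0.27, 0, -0.08]}, {"gripper": 0, "dp": [0, 0, 0.8], "turn": [0, 0, 0]}, {"gripper": 0, "dp": [0, 0, 0.6], "turn": [0, 0, 0]}, {"gripper": 0, "dp": [0, 0, 0], "turn": [0, 0, 0]}, {"gripper": 1, "dp": [0, 0, 0], "turn": [0, 0, 0]}])

```text
time_s: 30.35
position: [0.4711, 0.3716, 0.1226]
tcp_rot: [179.9, -0.4, 90.1]
ft_force: [0.6, 0.9, 0.5]
finger_gap: 0.0471
```

Emit:
send_rows(rows=[{"gripper": 1, "dp": [0, 0, 0], "turn": [0, 0, 0]}, {"gripper": 1, "dp": [0, 0, 0], "turn": [0, 0, 0]}, {"gripper": 1, "dp": [0, 0, 0], "turn": [0, 0, 0]}, {"gripper": 1, "dp": [0, 0, -0.9], "turn": [0, 0, 0]}, {"gripper": 1, "dp": [0, 0, -0.9], "turn": [0, 0, 0]}])

```text
time_s: 30.85
position: [0.4704, 0.3693, 0.2155]
tcp_rot: [180.0, -0.4, 90.0]
ft_force: [0.2, 0.2, 0.1]
finger_gap: 0.0854
```

Emit:
send_rows(rows=[{"gripper": 1, "dp": [-0.9, 0, -0.6], "turn": [0, 0, 0]}, {"gripper": 1, "dp": [-0.9, 0, -0.5], "turn": [0, 0, 0]}, {"gripper": 1, "dp": [-0.9, 0, -0.5], "turn": [0, 0, 0]}, {"gripper": 1, "dp": [-0.95, 0, 0], "turn": [0, 0, 0]}, {"gripper": 1, "dp": [-0.95, 0, 0], "turn": [0, 0, 0]}])

```text
time_s: 31.35
position: [0.4736, 0.1457, 0.3022]
tcp_rot: [179.0, -0.9, 90.5]
ft_force: [0.0, -0.4, -0.4]
finger_gap: 0.0855
```

Emit:
send_rows(rows=[{"gripper": 1, "dp": [-0.95, 0, 0], "turn": [0, 0, 0]}, {"gripper": 1, "dp": [-0.95, 0, 0], "turn": [0, 0, 0]}, {"gripper": 1, "dp": [-0.95, 0, 0], "turn": [0, 0, 0]}, {"gripper": 1, "dp": [-0.95, 0, 0], "turn": [0, 0, 0]}, {"gripper": 1, "dp": [-0.95, 0, 0], "turn": [0, 0, 0]}])

```text
time_s: 31.85
position: [0.4754, -0.1009, 0.3054]
tcp_rot: [178.2, -0.9, 90.7]
ft_force: [1.4, -0.3, -0.1]
finger_gap: 0.0854
```

```bash
python3 - <<'E'
from h import *
go([.35,-.3,.35],110);print(get_obs()["q"].round(0))
a=camera("top");cv2.imwrite("pics/t2.png",a)
s=camera("scene");c=get_calibration("wrist");w=camera("wrist");cv2.imwrite("pics/w7.png",w)
print([np.round(proj("wrist",np.array(X),c)) for X in((.467,-.385,.13),(.7,-.3,.206))])
o=np.vstack([np.hstack([cv2.resize(a[190:290,150:310],(400,250),interpolation=cv2.INTER_CUBIC),cv2.resize(s[200:400,200:440],(400,250))]),cv2.resize(w,(800,500))[:350]])
cv2.imwrite("pics/chk.png",o)
E
```

```text
t 31.85 at [ 0.4754 -0.1009  0.3054] [178.2  -0.9  90.7] gap 0.0854 F [ 1.4 -0.3 -0.1] 
 dp [-3.94 -2.52 -1.03] turn [ 0.34 -0.09 -3.38] dp-if-turned [-2.88 -3.72 -0.89]
[-13.   8.   2.  83.   1. -13.]
[array([ 96., 176.]), array([164., 371.])]
```

View pics/chk.png

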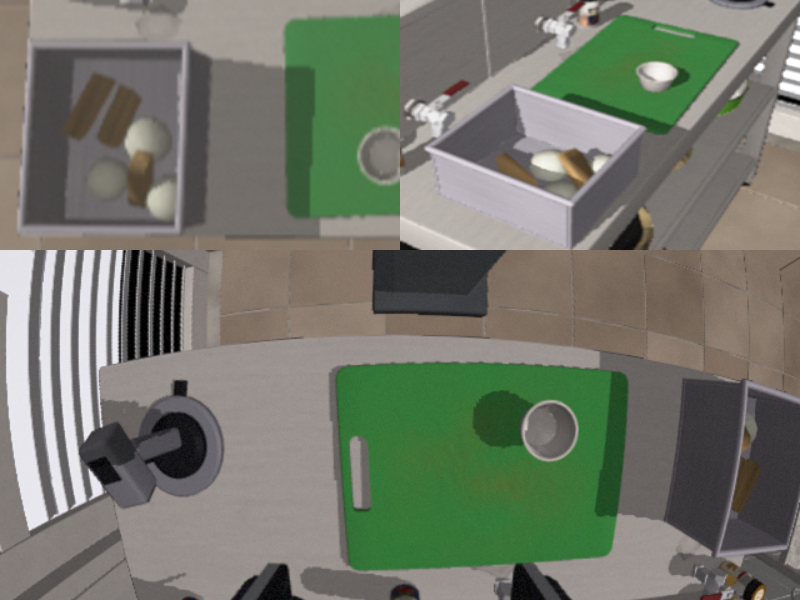

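All six scraps are in the bin, below the rim, and the cup is still in place. Next I'll look at the scanner from above.

Emit:
send_rows(rows=[{"gripper": 1, "dp": [-0.7, 0, -0.2], "turn": [0.3, -0.1, -0.7]}, {"gripper": 1, "dp": [-0.9, 0, -0.2], "turn": [0, 0, -0.7]}, {"gripper": 1, "dp": [-0.9, 0, -0.2], "turn": [0, 0, -0.7]}, {"gripper": 1, "dp": [-0.9, 0, -0.2], "turn": [0, 0, -0.7]}, {"gripper": 1, "dp": [-0.9, 0, -0.2], "turn": [0, 0, -0.6]}])

```text
time_s: 32.5
position: [0.5093, -0.3116, 0.3596]
tcp_rot: [179.6, -0.1, 111.1]
ft_force: [1.2, -0.8, 0.4]
finger_gap: 0.0854
```

```bash
python3 -c "
from h import *
go([.49,-.375,.36],110)"
```

```text
t 32.5 at [ 0.5093 -0.3116  0.3596] [ 1.796e+02 -1.000e-01  1.111e+02] gap 0.0854 F [ 1.2 -0.8  0.4] 
 dp [-1.04 -0.82 -0.01] turn [ 0.07 -0.02  0.19] dp-if-turned [-1.06 -0.8  -0.01]
```

Emit:
send_rows(rows=[{"gripper": 1, "dp": [-0.5, -0.4, 0], "turn": [0, 0, 0.19]}, {"gripper": 1, "dp": [-0.5, -0.4, 0], "turn": [0, 0, 0]}, {"gripper": 1, "dp": [0, 0, 0], "turn": [0, 0, 0]}])

```text
time_s: 32.8
position: [0.4924, -0.3765, 0.3601]
tcp_rot: [179.5, 0.1, 110.2]
ft_force: [0.2, 0.3, 0.5]
finger_gap: 0.0854
```

```bash
python3 - <<'E'
from h import *
import pickle
go([.47,-.385,.36],110)
c=get_calibration("wrist");w=camera("wrist");cv2.imwrite("pics/w8.png",w);pickle.dump(c,open("w8.pkl","wb"))
print([np.round(proj("wrist",np.array(X),c)) for X in((.467,-.385,.012),(.467,-.385,.13),(.7,-.3,.206))])
E
```

```text
t 32.8 at [ 0.4924 -0.3765  0.3601] [1.795e+02 1.000e-01 1.102e+02] gap 0.0854 F [0.2 0.3 0.5] 
 dp [-0.01 -0.48 -0.  ] turn [0.09 0.01 0.03] dp-if-turned [-0.01 -0.48  0.  ]
[array([322., 143.]), array([322., 152.]), array([321., 355.])]
```

View pics/w8.png

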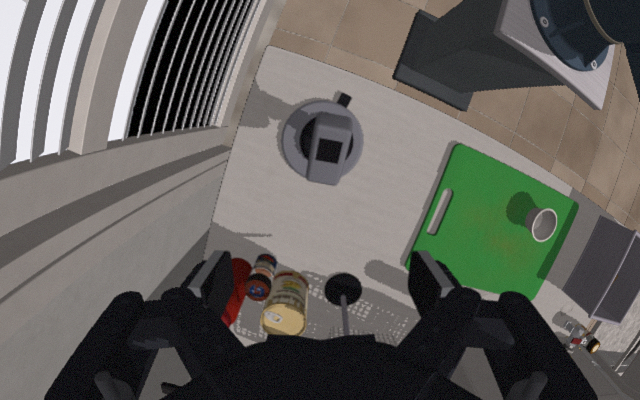

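```bash
python3 - <<'E'
import cv2
w=cv2.imread("pics/w8.png");cv2.imwrite("pics/w8c.png",cv2.resize(w[85:195,270:375],None,fx=5.4,fy=5.4,interpolation=cv2.INTER_CUBIC))
E
```

```text
(no output)
```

View pics/w8c.png

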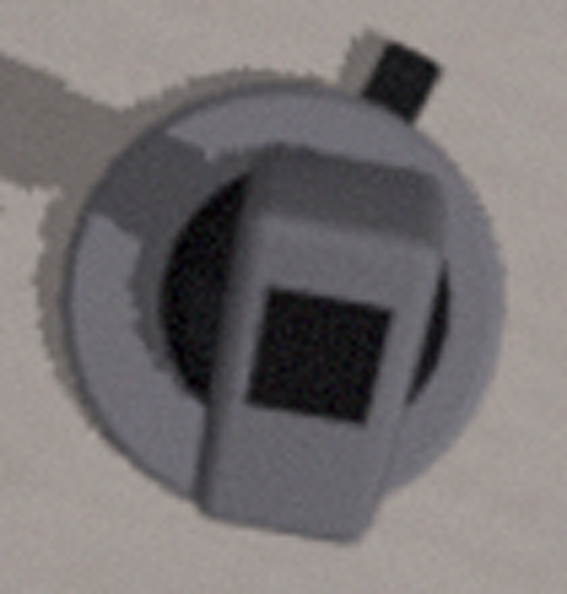

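```bash
cat > sc.py <<'E'
from h import *
import pickle
c=pickle.load(open("w8.pkl","rb"))
P=lambda x,y,z:plane("wrist",x/5.4+270-.4,y/5.4+85-.4,z,c)
bk=(P(250,213,.1736)+P(437,250,.1736))/2; fr=(P(205,512,.1316)+P(362,541,.1316))/2
print("widths",np.linalg.norm(P(250,213,.1736)-P(437,250,.1736)),np.linalg.norm(P(205,512,.1316)-P(362,541,.1316)))
d=(fr-bk)[:2];print("len",np.linalg.norm(d),"(72.8)","yaw",np.degrees(np.arctan2(d[1],d[0])))
e=(P(437,250,.1736)-P(250,213,.1736))[:2];print("yaw from back edge",np.degrees(np.arctan2(e[1],e[0]))-90)
e=(P(362,541,.1316)-P(205,512,.1316))[:2];print("yaw front edge",np.degrees(np.arctan2(e[1],e[0]))-90)
d/=np.linalg.norm(d);print("origin from back",bk[:2]+.0274*d,"from front",fr[:2]-.0454*d)
L,R_=P(66,300,.012),P(505,290,.012);print("pad LR",(L+R_)[:2]/2,np.linalg.norm(L-R_));T,B=P(290,83,.012),P(287,513,.012);print("pad TB",(T+B)[:2]/2,np.linalg.norm(T-B))
L,R_=P(160,290,.028),P(450,290,.028);print("foot LR",(L+R_)[:2]/2,np.linalg.norm(L-R_))
E
python3 sc.py
python3 - <<'E'
from h import *
T=[(127,95),(303,38),(299,128),(130,185)]
# tag corners in top image crop
q=[np.array(p)/5+[375,130]-.4 for p in T]
ct=sum(q)/4; cs=np.array([105,442-330])/4+[300,115]-.4
print("tag tri",tri([ray("top",*ct),ray("scene",*cs)]).round(4),"plane",plane("top",*ct,.206).round(4),plane("scene",*cs,.206).round(4))
for z,a,b in((.206+.030,0,1),(.206-.030,3,2)):
    A,B=plane("top",*q[a],z),plane("top",*q[b],z);print(A.round(4),B.round(4),np.linalg.norm(A-B),"normal yaw",np.degrees(np.arctan2((B-A)[1],(B-A)[0]))-90)
E
```

```text
widths 0.03735945612810061 0.036403139048528654
len 0.06975909436016882 (72.8) yaw 10.735051710591199
yaw from back edge 9.305645660303114
yaw front edge 9.523884507067052
origin from back [ 0.46052797 -0.37960322] from front [ 0.45754029 -0.38016964]
pad LR [ 0.46081529 -0.38580297] 0.1292621836583182
pad TB [ 0.46253234 -0.38423758] 0.12794221405191764
foot LR [ 0.45667668 -0.38150143] 0.08231488651092718
tag tri [ 0.7101 -0.2532  0.2041] plane [ 0.7098 -0.2527  0.206 ] [ 0.708  -0.2497  0.206 ]
[ 0.7108 -0.2004  0.236 ] [ 0.741  -0.2928  0.236 ] 0.09717222488094235 normal yaw -161.89530614127563
[ 0.6766 -0.2121  0.176 ] [ 0.7083 -0.3056  0.176 ] 0.09873296576601645 normal yaw -161.2425651679409
```

```bash
python3 - <<'E'
from h import *
c=np.load("w1.npy",allow_pickle=True).item()
w=cv2.imread("pics/w1.png")
cv2.imwrite("pics/w1t.png",cv2.resize(w[255:345,520:600],None,fx=6,fy=6,interpolation=cv2.INTER_CUBIC))
go([.459,-.38,.20],100)
E
```

```text
t 32.85 at [ 0.4929 -0.3749  0.3604] [179.5   0.  110.2] gap 0.0852 F [-0.  -0.1  0.3] 
 dp [ 0.14 -0.7   3.2 ] turn [ 0.09 -0.    1.78] dp-if-turned [ 0.02 -0.69  3.21]
```

View pics/w1t.png

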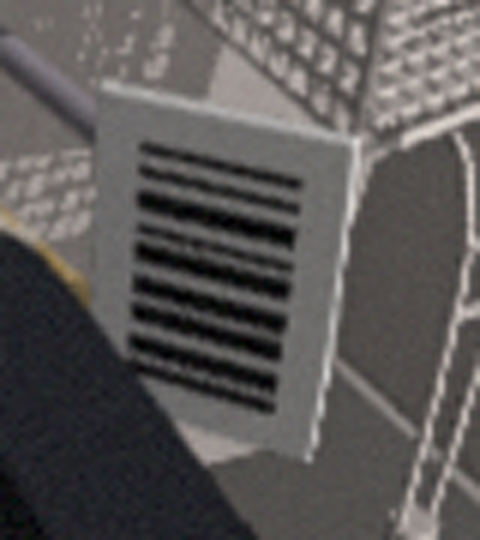

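```bash
python3 - <<'E'
from h import *
c=np.load("w1.npy",allow_pickle=True).item()
T={"tp":(127,95),"tm":(303,38),"bp":(130,185)}; W={"tp":(357,140),"tm":(312,460),"bp":(103,85)}
X={k:tri([ray("top",*(np.array(T[k])/5+[375,130]-.4)),ray("wrist",*(np.array(W[k])/6+[520,255]-.4),c)]) for k in T}
for k in X:print(k,X[k].round(4))
print("centre",((X["tm"]+X["bp"])/2).round(4),"w",np.linalg.norm(X["tp"]-X["tm"]),"h",np.linalg.norm(X["tp"]-X["bp"]))
n=np.cross(X["tm"]-X["tp"],X["bp"]-X["tp"]);n/=np.linalg.norm(n);n*=np.sign(n[2]);print("n",n.round(3),np.degrees(np.arctan2(n[1],n[0])),np.degrees(np.arcsin(n[2])))
d=X["tm"]-X["tp"];print("yaw edge",np.degrees(np.arctan2(d[1],d[0]))-90)
for z,a,b in((.2363,"tp","tm"),):
  A,B=[plane("wrist",*(np.array(W[k])/6+[520,255]-.4),z,c) for k in(a,b)];print("wrist only",A.round(4),B.round(4),np.linalg.norm(A-B),np.degrees(np.arctan2((B-A)[1],(B-A)[0]))-90)
A=plane("wrist",*(np.array(W["bp"])/6+[520,255]-.4),.1757,c);print("wrist centre",((A+B)/2).round(4))
E
```

```text
tp [ 0.7107 -0.2011  0.2356]
tm [ 0.7399 -0.2931  0.2379]
bp [ 0.6759 -0.2115  0.1791]
centre [ 0.7079 -0.2523  0.2085] w 0.096530094991892 h 0.06719209896700144
n [-0.806 -0.243  0.54 ] -163.2457561945489 32.716716935200836
yaw edge -162.36185008917056
wrist only [ 0.7095 -0.2012  0.2363] [ 0.7418 -0.2956  0.2363] 0.09973336349683327 -161.1214609326442
wrist centre [ 0.7105 -0.2545  0.206 ]
```

Emit:
send_rows(rows=[{"gripper": 1, "dp": [0, -0.35, 0.1], "turn": [0.09, 0, 0.9]}, {"gripper": 1, "dp": [0, -0.34, 0.5], "turn": [0, 0, 0.88]}, {"gripper": 1, "dp": [0, 0, 0.9], "turn": [0, 0, 0]}, {"gripper": 1, "dp": [0, 0, 0.9], "turn": [0, 0, 0]}, {"gripper": 1, "dp": [0, 0, 0.6], "turn": [0, 0, 0]}])

```text
time_s: 33.35
position: [0.4658, -0.3791, 0.2135]
tcp_rot: [179.4, 0.5, 100.0]
ft_force: [0.1, 0.1, -0.6]
finger_gap: 0.0852
```

```bash
python3 -c "
from h import *
go([.459,-.38,.115],100)"
```

```text
t 33.35 at [ 0.4658 -0.3791  0.2135] [179.4   0.5 100. ] gap 0.0852 F [ 0.1  0.1 -0.6] 
 dp [ 0.02 -0.16  1.97] turn [0.11 0.09 0.  ] dp-if-turned [ 0.01 -0.14  1.97]
```

Emit:
send_rows(rows=[{"gripper": 1, "dp": [0, -0.14, 0.1], "turn": [0.11, 0.09, 0]}, {"gripper": 1, "dp": [0, 0, 0.5], "turn": [0, 0, 0]}, {"gripper": 1, "dp": [0, 0, 0.6], "turn": [0, 0, 0]}, {"gripper": 1, "dp": [0, 0, 0.5], "turn": [0, 0, 0]}, {"gripper": 1, "dp": [0, 0, 0.2], "turn": [0, 0, 0]}])

```text
time_s: 33.85
position: [0.4615, -0.3741, 0.1208]
tcp_rot: [179.9, 0.0, 100.5]
ft_force: [-0.6, 0.2, 0.4]
finger_gap: 0.085
```

```bash
python3 -c "
from h import *
go([.459,-.38,.115],100)
cv2.imwrite('pics/w9.png',camera('wrist'))"
```

```text
t 33.85 at [ 0.4615 -0.3741  0.1208] [179.9   0.  100.5] gap 0.085 F [-0.6  0.2  0.4] 
 dp [-0.11 -0.07  0.12] turn [0.01 0.01 0.09] dp-if-turned [-0.11 -0.07  0.12]
```

View pics/w9.png

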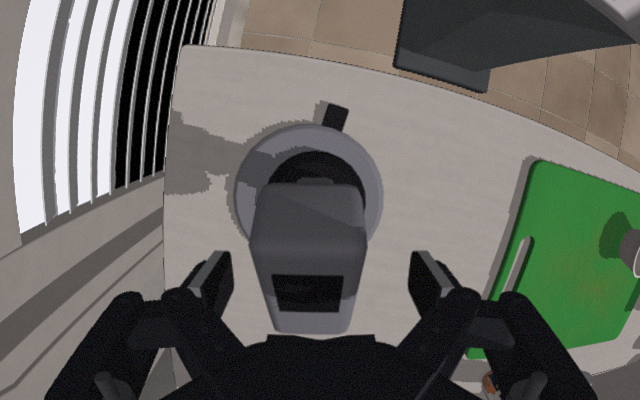

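The head sits between the fingers, with its back edge at x 250–366 and the pads at 232 and 412. A 5 mm shift centres it, then I'll grip.

Emit:
send_rows(rows=[{"gripper": 1, "dp": [-0.11, -0.07, 0.12], "turn": [0, 0, 0.09]}, {"gripper": 1, "dp": [0, 0, 0.02], "turn": [0, 0, 0]}, {"gripper": 0, "dp": [0, 0, 0.02], "turn": [0, 0, 0]}, {"gripper": 0, "dp": [0, 0, 0.02], "turn": [0, 0, 0]}, {"gripper": 0, "dp": [0, 0, 0.02], "turn": [0, 0, 0]}], grip_force=70)

```text
time_s: 34.4
position: [0.4616, -0.3819, 0.1154]
tcp_rot: [179.7, 0.3, 100.0]
ft_force: [-0.4, 3.1, 1.2]
finger_gap: 0.0443
```

Emit:
send_rows(rows=[{"gripper": 0, "dp": [0, 0, 0], "turn": [0, 0, 0]}, {"gripper": 0, "dp": [0, 0, 0], "turn": [0, 0, 0]}, {"gripper": 0, "dp": [0, 0, 0], "turn": [0, 0, 0]}, {"gripper": 0, "dp": [0, 0, 0], "turn": [0, 0, 0]}])

```text
time_s: 34.8
position: [0.4614, -0.3817, 0.1154]
tcp_rot: [179.7, 0.3, 100.0]
ft_force: [-0.0, 0.8, -0.7]
finger_gap: 0.0413
```

```bash
python3 -c "
from h import *
go([.459,-.38,.115],100)"
```

```text
t 34.8 at [ 0.4614 -0.3817  0.1154] [179.7   0.3 100. ] gap 0.0413 F [-0.   0.8 -0.7] 
 dp [ 0.04 -0.04  0.01] turn [ 0.05  0.05 -0.  ] dp-if-turned [ 0.04 -0.04  0.01]
```

Emit:
send_rows(rows=[{"gripper": 0, "dp": [0, 0, -0.3], "turn": [0, 0, 0]}, {"gripper": 0, "dp": [0, 0, -0.6], "turn": [0, 0, 0]}, {"gripper": 0, "dp": [0, 0, -0.7], "turn": [0, 0, 0]}, {"gripper": 0, "dp": [0, 0, -0.7], "turn": [0, 0, 0]}, {"gripper": 0, "dp": [0, 0, -0.4], "turn": [0, 0, 0]}])

```text
time_s: 35.3
position: [0.4584, -0.3795, 0.2498]
tcp_rot: [-179.9, -0.2, 100.0]
ft_force: [0.5, -1.3, -2.8]
finger_gap: 0.041
```

```bash
python3 - <<'E'
from h import *
cv2.imwrite("pics/t3.png",camera("top"));c=get_calibration("scene");cv2.imwrite("pics/s3.png",camera("scene"))
go([.5925,-.292,.256],108.5);print(get_obs()["q"].round(0))
E
```

```text
t 35.4 at [ 0.459  -0.3801  0.2501] [-180.   -0.  100.] gap 0.0415 F [ 0.1 -0.6 -2.6] 
 dp [ 1.27  2.93 -0.12] turn [-0.01 -0.01 -1.49] dp-if-turned [ 0.82  3.09 -0.12]
[-40.  21.  12.  81.   0. -50.]
```

Now I'll turn, move to the standoff, then measure again.

Emit:
send_rows(rows=[{"gripper": 0, "dp": [0, 0, -0.1], "turn": [0, 0, -0.5]}, {"gripper": 0, "dp": [0.1, 0.2, 0], "turn": [0, 0, -0.5]}, {"gripper": 0, "dp": [0.1, 0.4, 0], "turn": [0, 0, -0.49]}, {"gripper": 0, "dp": [0.15, 0.5, 0], "turn": [0, 0, 0]}, {"gripper": 0, "dp": [0.15, 0.5, 0], "turn": [0, 0, 0]}])

```text
time_s: 35.9
position: [0.526, -0.3324, 0.2475]
tcp_rot: [-179.6, -0.4, 108.6]
ft_force: [0.8, -1.2, -2.8]
finger_gap: 0.0414
```

Emit:
send_rows(rows=[{"gripper": 0, "dp": [0.15, 0.5, 0], "turn": [0, 0, 0]}, {"gripper": 0, "dp": [0.1, 0.5, 0], "turn": [0, 0, 0]}, {"gripper": 0, "dp": [0, 0.3, 0], "turn": [0, 0, 0]}, {"gripper": 0, "dp": [0, 0, 0], "turn": [0, 0, 0]}])

```text
time_s: 36.3
position: [0.5862, -0.2954, 0.2379]
tcp_rot: [-179.3, -0.8, 108.7]
ft_force: [-0.4, 0.2, -3.5]
finger_gap: 0.0416
```

```bash
python3 - <<'E'
from h import *
go([.5925,-.292,.256],108.5)
t=camera("top");s=camera("scene");w=camera("wrist");cv2.imwrite("pics/t4.png",t);cv2.imwrite("pics/s4.png",s);cv2.imwrite("pics/w10.png",w)
# empty pad is now visible to the top and scene cameras: circles of grey
o=np.zeros((560,800,3),np.uint8)
o[:280,:400]=cv2.resize(s[115:185,300:400],(400,280),interpolation=cv2.INTER_CUBIC);o[280:560,:400]=cv2.resize(s[150:220,360:460],(400,280),interpolation=cv2.INTER_CUBIC)
o[:280,400:]=cv2.resize(t[205:275,400:500],(400,280),interpolation=cv2.INTER_CUBIC);o[280:,400:]=cv2.resize(w[120:400,120:520],(400,280))
cv2.imwrite("pics/aim.png",o)
E
```

```text
t 36.3 at [ 0.5862 -0.2954  0.2379] [-179.3   -0.8  108.7] gap 0.0416 F [-0.4  0.2 -3.5] 
 dp [ 0.03  0.14 -0.36] turn [-0.13 -0.14  0.04] dp-if-turned [ 0.02  0.14 -0.36]
```

View pics/aim.png

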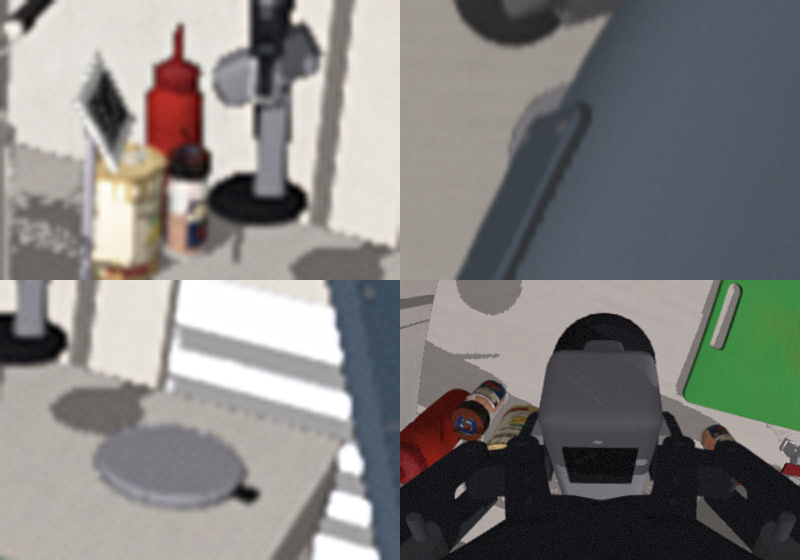

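```bash
cat > pad.py <<'E'
from h import *
s=cv2.imread("pics/s4.png");t3=cv2.imread("pics/t3.png")
print("expected foot centre px",np.round(proj("scene",np.array([.5848,-.2958,.1345+.008])),1), "seen", 258/4+300-.4,197/4+115-.4, "px per 5mm x",np.round(np.array(proj("scene",np.array([.5898,-.2958,.1425])))-proj("scene",np.array([.5848,-.2958,.1425])),2))
h=cv2.cvtColor(s,cv2.COLOR_BGR2HSV).astype(int)
print([s[int(y/4-70+150),int(x/4+360)].tolist() for x,y in((170,460),(130,470),(60,450),(170,540))])
# pad model outline in the scene picture for candidate centres
for cx,cy in((.4617,-.385),(.4617,-.381),(.458,-.385)):
    a=np.linspace(0,2*np.pi,73);q=np.array([proj("scene",np.array([cx+.066*np.cos(k),cy+.066*np.sin(k),.012])) for k in a])
    e=q.min(0),q.max(0);print((cx,cy),np.round(e,1))
print("seen approx L,T,R,B",95/4+360,(423-280)/4+150,243/4+360,(502-280)/4+150)
g=(abs(s.astype(int)-s[int(460/4-70+150),int(170/4+360)]).max(2)<14);g[:180]=0;g[:,:380]=0;g[230:]=0;g[:,425:]=0
for u,v,A,c in blobs(g,300):
    print("pad blob",u,v,A,c.reshape(-1,2).min(0),c.reshape(-1,2).max(0),plane("scene",u,v,.012).round(4))
    el=cv2.fitEllipse(c);print(el,plane("scene",*el[0],.012).round(4))
E
python3 pad.py
```

```text
expected foot centre px [363.9 163.3] seen 364.1 163.85 px per 5mm x [-1.35 -0.37]
[[126, 118, 120], [128, 120, 122], [165, 171, 178], [170, 174, 180]]
(0.4617, -0.385) [[384.3 185.2]
 [421.7 204.7]]
(0.4617, -0.381) [[383.8 185.6]
 [421.4 205.2]]
(0.458, -0.385) [[385.2 185.4]
 [422.7 205. ]]
seen approx L,T,R,B 383.75 185.75 420.75 205.5
pad blob 402.26444699579025 194.77956371986224 435.5 [384 185] [421 206] [ 0.4631 -0.3826  0.012 ]
((402.7540588378906, 195.1842041015625), (16.37017059326172, 37.23686981201172), 102.62581634521484) [ 0.4607 -0.3809  0.012 ]
```

Emit:
send_rows(rows=[{"gripper": 0, "dp": [0.02, 0.1, -0.3], "turn": [-0.13, -0.14, 0.04]}, {"gripper": 0, "dp": [0, 0.05, -0.15], "turn": [-0.02, -0.02, 0]}, {"gripper": 0, "dp": [0, 0, -0.04], "turn": [-0.02, -0.02, 0]}])

```text
time_s: 36.75
position: [0.5899, -0.2944, 0.2657]
tcp_rot: [179.7, 0.3, 108.2]
ft_force: [0.6, -0.4, -2.7]
finger_gap: 0.0414
```

```bash
python3 -c "
from h import *
go([.5915,-.2925,.256],108.5)"
```

```text
t 36.75 at [ 0.5899 -0.2944  0.2657] [179.7   0.3 108.2] gap 0.0414 F [ 0.6 -0.4 -2.7] 
 dp [0.03 0.04 0.19] turn [ 0.05  0.06 -0.05] dp-if-turned [0.03 0.04 0.19]
```

Emit:
send_rows(rows=[{"gripper": 0, "dp": [0.02, 0.06, 0.19], "turn": [0.05, 0.06, -0.05]}, {"gripper": 0, "dp": [0, 0, -0.03], "turn": [0, 0, 0]}])

```text
time_s: 36.95
position: [0.5925, -0.293, 0.2587]
tcp_rot: [179.9, 0.1, 108.5]
ft_force: [-0.6, -0.6, -3.6]
finger_gap: 0.0413
```

```bash
python3 -c "
from h import *
go([.5925,-.293,.256],108.5); camera('top');camera('top');go([.5925,-.293,.256],108.5)"
```

```text
t 36.95 at [ 0.5925 -0.293   0.2587] [1.799e+02 1.000e-01 1.085e+02] gap 0.0413 F [-0.6 -0.6 -3.6] 
 dp [-0.   -0.    0.05] turn [ 0.02  0.02 -0.  ] dp-if-turned [-0.   -0.    0.05]
t 37.05 at [ 0.5927 -0.2933  0.2601] [179.8   0.2 108.5] gap 0.0411 F [ 0.3 -0.3 -2.7] 
 dp [ 0.01 -0.    0.08] turn [ 0.03  0.03 -0.  ] dp-if-turned [ 0.01 -0.    0.08]
```

Emit:
send_rows(rows=[{"gripper": 0, "dp": [0.01, 0, 0.07], "turn": [0.03, 0.03, 0]}])

```text
time_s: 37.15
position: [0.5927, -0.2929, 0.2569]
tcp_rot: [180.0, 0.0, 108.5]
ft_force: [0.2, -0.0, -2.3]
finger_gap: 0.0411
```

```bash
python3 - <<'E'
from h import *
for k in range(4):
    go([.5925,-.293,.256],108.5)
    if k<3:
        for i in range(24): s=camera("scene")
cv2.imwrite("pics/s5.png",s)
E
```

```text
t 37.15 at [ 0.5927 -0.2929  0.2569] [180.    0.  108.5] gap 0.0411 F [ 0.2 -0.  -2.3] 
 dp [-0.   -0.    0.02] turn [ 0.    0.01 -0.  ] dp-if-turned [-0.   -0.    0.02]
t 38.35 at [ 0.5926 -0.2928  0.2566] [-180.     0.   108.5] gap 0.0413 F [-0.5 -0.  -2.4] 
 dp [-0.   -0.    0.01] turn [-0.  0. -0.] dp-if-turned [-0.   -0.    0.01]
t 39.55 at [ 0.5926 -0.2929  0.2567] [-180.     0.   108.5] gap 0.0414 F [-0.  -0.1 -2.5] 
 dp [-0.   -0.    0.01] turn [-0.  0. -0.] dp-if-turned [-0.   -0.    0.01]
t 40.75 at [ 0.5926 -0.2929  0.2566] [-180.     0.   108.5] gap 0.0414 F [-0.1  0.3 -2.1] 
 dp [-0.   -0.    0.01] turn [-0.  0. -0.] dp-if-turned [-0.   -0.    0.01]
```

```bash
python3 - <<'E'
from h import *
s=cv2.imread("pics/s5.png")
T=np.array([.592-.0010,-.2925,.256-.1032]);yaw=np.radians(18.5);ex=np.array([np.cos(yaw),np.sin(yaw),0]);ey=np.array([-np.sin(yaw),np.cos(yaw),0]);ez=np.array([0,0,1.])
x0,y0,k=310,115,8
o=cv2.resize(s[y0:y0+70,x0:x0+80],None,fx=k,fy=k,interpolation=cv2.INTER_CUBIC)
def px(P):u=proj("scene",P);return tuple(int((a-b+.5)*k) for a,b in zip(u,(x0,y0)))
W=T+.038*ex+.103*ez; n=-(.866*ex-.5*ez)
for P,c in((W,(0,0,255)),(W-n*.1,(0,255,0)),(np.array([.710,-.2527,.206]),(255,0,255))): cv2.circle(o,px(P),4,c,1)
for z in(0,.016): cv2.polylines(o,[np.array([px(T+.042*np.cos(a)*ex+.042*np.sin(a)*ey+z*ez) for a in np.linspace(0,6.3,40)])],False,(0,255,255),1)
for y in(-.021,.021):
  q=[T+.125*ez+a*.042*(.866*ex-.5*ez)+b*.018*(.5*ex+.866*ez)+y*ey for a,b in((-1,-1),(-1,1),(1,1),(1,-1))]
  cv2.polylines(o,[np.array([px(p) for p in q])],True,(0,255,255),1)
cv2.imwrite("pics/s5c.png",o)
E
```

```text
(no output)
```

View pics/s5c.png

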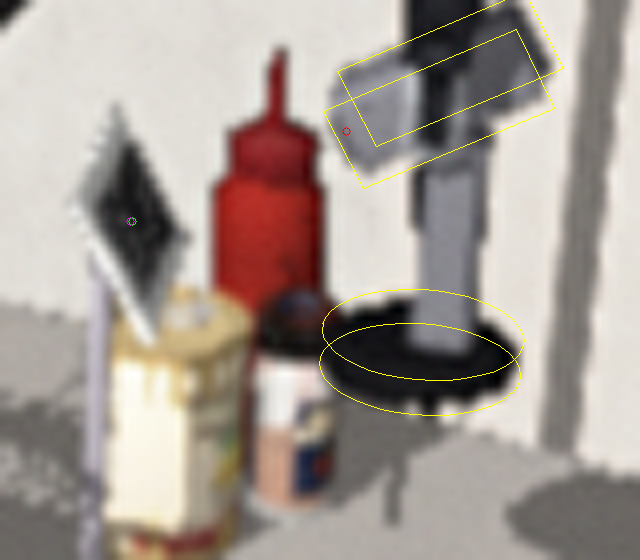

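The model outline matches the picture to within about a pixel, and the beam point lands mid-barcode. The arm held still for 3.6 s. Now the scanner goes back to the pad.

Emit:
send_rows(rows=[{"gripper": 0, "dp": [0, -0.4, -0.1], "turn": [0, 0, 0]}, {"gripper": 0, "dp": [-0.1, -0.6, -0.05], "turn": [0, 0, 0]}, {"gripper": 0, "dp": [-0.15, -0.6, -0.05], "turn": [0, 0, 0.5]}, {"gripper": 0, "dp": [-0.2, -0.6, -0.05], "turn": [0, 0, 0.5]}, {"gripper": 0, "dp": [-0.3, -0.5, -0.05], "turn": [0, 0, 0.5]}])

```text
time_s: 41.25
position: [0.4725, -0.3672, 0.2707]
tcp_rot: [-180.0, -0.1, 100.0]
ft_force: [0.3, -0.7, -1.9]
finger_gap: 0.0412
```

```bash
python3 -c "
from h import *
go([.463,-.384,.17],100)"
```

```text
t 41.25 at [ 0.4725 -0.3672  0.2707] [-1.8e+02 -1.0e-01  1.0e+02] gap 0.0412 F [ 0.3 -0.7 -1.9] 
 dp [-0.3  -0.24  2.01] turn [-0.   -0.01 -0.  ] dp-if-turned [-0.3  -0.25  2.01]
```

Emit:
send_rows(rows=[{"gripper": 0, "dp": [-0.3, -0.25, 0], "turn": [0, 0, 0]}, {"gripper": 0, "dp": [0, 0, 0.5], "turn": [0, 0, 0]}, {"gripper": 0, "dp": [0, 0, 0.7], "turn": [0, 0, 0]}, {"gripper": 0, "dp": [0, 0, 0.6], "turn": [0, 0, 0]}, {"gripper": 0, "dp": [0, 0, 0.3], "turn": [0, 0, 0]}])

```text
time_s: 41.75
position: [0.4602, -0.3898, 0.1674]
tcp_rot: [179.7, 0.4, 99.5]
ft_force: [-0.4, 0.1, -2.2]
finger_gap: 0.0411
```

```bash
python3 -c "
from h import *
go([.463,-.384,.1175],100)"
```

```text
t 41.75 at [ 0.4602 -0.3898  0.1674] [179.7   0.4  99.5] gap 0.0411 F [-0.4  0.1 -2.2] 
 dp [0.11 0.07 1.  ] turn [ 0.05  0.07 -0.08] dp-if-turned [0.1  0.08 1.  ]
```

Emit:
send_rows(rows=[{"gripper": 0, "dp": [0.1, 0.07, 0.2], "turn": [0.05, 0.07, -0.08]}, {"gripper": 0, "dp": [0, 0, 0.3], "turn": [0, 0, 0]}, {"gripper": 0, "dp": [0, 0, 0.25], "turn": [0, 0, 0]}, {"gripper": 0, "dp": [0, 0, 0.1], "turn": [0, 0, 0]}, {"gripper": 0, "dp": [0, 0, 0], "turn": [0, 0, 0]}])

```text
time_s: 42.25
position: [0.4631, -0.3827, 0.1218]
tcp_rot: [-179.9, -0.2, 100.1]
ft_force: [-0.3, 0.2, -1.8]
finger_gap: 0.0411
```

```bash
python3 -c "
from h import *
go([.463,-.384,.1165],100)"
```

```text
t 42.25 at [ 0.4631 -0.3827  0.1218] [-179.9   -0.2  100.1] gap 0.0411 F [-0.3  0.2 -1.8] 
 dp [-0.03 -0.01  0.11] turn [-0.02 -0.03  0.02] dp-if-turned [-0.02 -0.01  0.11]
```

Emit:
send_rows(rows=[{"gripper": 0, "dp": [0, 0, 0.08], "turn": [0, 0, 0]}, {"gripper": 0, "dp": [0, 0, 0.05], "turn": [0, 0, 0]}, {"gripper": 0, "dp": [0, 0, 0], "turn": [0, 0, 0]}])

```text
time_s: 42.55
position: [0.464, -0.3833, 0.1164]
tcp_rot: [180.0, -0.0, 100.1]
ft_force: [-0.1, -0.0, -2.1]
finger_gap: 0.0412
```

```bash
python3 -c "
from h import *
go([.463,-.384,.1155],100);camera('top');go([.463,-.384,.1155],100)"
```

```text
t 42.55 at [ 0.464  -0.3833  0.1164] [180.   -0.  100.1] gap 0.0412 F [-0.1 -0.  -2.1] 
 dp [-0.01 -0.02  0.02] turn [ 0.   -0.01  0.02] dp-if-turned [-0.01 -0.02  0.02]
t 42.6 at [ 0.4641 -0.3833  0.1167] [180.   -0.  100.1] gap 0.0414 F [-0.5  0.3 -1.6] 
 dp [-0.01 -0.02  0.02] turn [ 0.   -0.01  0.02] dp-if-turned [-0.01 -0.02  0.02]
```

Emit:
send_rows(rows=[{"gripper": 0, "dp": [0, 0, 0.03], "turn": [0, 0, 0]}, {"gripper": 0, "dp": [0, 0, 0.02], "turn": [0, 0, 0]}], grip_force=30)

```text
time_s: 42.8
position: [0.4644, -0.3835, 0.1155]
tcp_rot: [179.9, 0.0, 100.1]
ft_force: [-2.5, 4.1, 8.4]
finger_gap: 0.0412
```

Emit:
send_rows(rows=[{"gripper": 0.6, "dp": [0, 0, 0], "turn": [0, 0, 0]}, {"gripper": 0.8, "dp": [0, 0, 0], "turn": [0, 0, 0]}, {"gripper": 1, "dp": [0, 0, 0], "turn": [0, 0, 0]}, {"gripper": 1, "dp": [0, 0, 0], "turn": [0, 0, 0]}, {"gripper": 1, "dp": [0, 0, 0], "turn": [0, 0, 0]}])

```text
time_s: 43.3
position: [0.4652, -0.3842, 0.1169]
tcp_rot: [179.8, 0.2, 100.1]
ft_force: [0.2, -0.1, -0.1]
finger_gap: 0.0854
```

Emit:
send_rows(rows=[{"gripper": 1, "dp": [0, 0, -0.4], "turn": [0, 0, 0]}, {"gripper": 1, "dp": [0, 0, -0.7], "turn": [0, 0, 0]}, {"gripper": 1, "dp": [0, 0, -0.9], "turn": [0, 0, 0]}, {"gripper": 1, "dp": [0, 0, -0.9], "turn": [0, 0, 0]}, {"gripper": 1, "dp": [0, 0, -0.9], "turn": [0, 0, 0]}])

```text
time_s: 43.8
position: [0.4618, -0.3818, 0.3056]
tcp_rot: [-179.7, -0.5, 100.1]
ft_force: [1.1, -0.5, 0.7]
finger_gap: 0.085
```

Emit:
send_rows(rows=[{"gripper": 1, "dp": [0.8, -0.3, -0.3], "turn": [0, 0, 0]}, {"gripper": 1, "dp": [0.9, -0.3, 0], "turn": [0, 0, 0]}, {"gripper": 1, "dp": [0.9, -0.3, 0], "turn": [0, 0, 0]}, {"gripper": 1, "dp": [0.9, -0.3, 0], "turn": [0, 0, 0]}, {"gripper": 1, "dp": [0.4, -0.3, 0], "turn": [0, 0, 0]}])

```text
time_s: 44.3
position: [0.3559, -0.203, 0.3275]
tcp_rot: [179.7, 0.2, 99.9]
ft_force: [0.5, -0.9, 0.7]
finger_gap: 0.0857
```

```bash
python3 - <<'E'
from h import *
go([.4,-.2,.3],100)
t=camera("top");s=camera("scene");cv2.imwrite("pics/t6.png",t)
T=np.array([.462,-.383,.012]);y=np.radians(10)
e=np.array([proj("scene",T+[.042*np.cos(a),.042*np.sin(a),.016]) for a in np.linspace(0,6.28,60)]);p=np.array([proj("scene",T+[.066*np.cos(a),.066*np.sin(a),0]) for a in np.linspace(0,6.28,60)])
o1=cv2.resize(s[145:215,360:450],None,fx=6,fy=6,interpolation=cv2.INTER_CUBIC)
for q in(e,p):cv2.polylines(o1,[((q-[360,145]+.5)*6).astype(int)],True,(0,255,255),1)
o=np.zeros((420+180,800,3),np.uint8);o[:420,:540]=o1;o[420:,:288]=cv2.resize(t[130:290,150:406],(288,180));o[:250,545:]=cv2.resize(s[200:360,220:383],(255,250));o[255:505,545:]=cv2.resize(t[200:290,400:492],(255,250))
cv2.imwrite("pics/fin.png",o)
E
```

```text
t 44.3 at [ 0.3559 -0.203   0.3275] [179.7   0.2  99.9] gap 0.0857 F [ 0.5 -0.9  0.7] 
 dp [-0.09  0.88  0.56] turn [ 0.06  0.03 -0.01] dp-if-turned [-0.09  0.88  0.55]
```

View pics/fin.png

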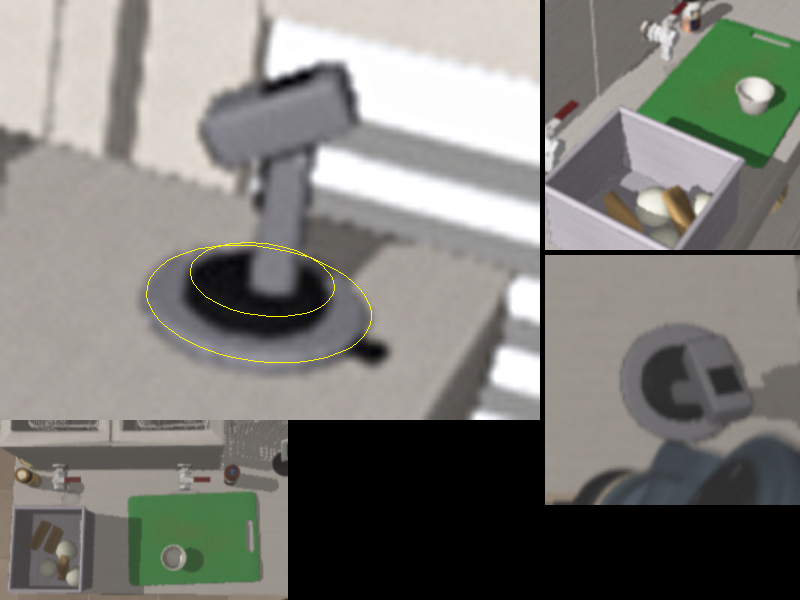

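The scanner stands upright, and its foot is centred on the pad to within about 2 mm. All the scraps are in the bin, the cup hasn't moved, and the arm is clear.

```bash
python3 -c "
from station import *
print(sign_off())"
```

```text
the job is handed in; nothing more can be done
None
```

The job is done and handed in, with the robot's clock at about 44 s of the 210 s allowed.

- **Scraps:** Six were present: three paper balls and three slats, with no carton. All are in the bin, below the rim, and only the cup is left on the board, where it stood.
- **Scan:** I held the scanner upright, its window about 10 cm from the tag, for 3.6 s. The arm's position readings stayed within 1 mm. A scanner outline drawn on the camera picture matched to about a pixel (2–3 mm), and the beam met the tag in the middle of the stripes.
- **Scanner return:** It is standing upright on its pad and released. By the picture its foot is within about 2 mm of the pad's middle, and the arm is well clear.

No check failed. The only disagreement was between measurements: the camera estimates of the tag and pad positions differed by 2–4 mm, so I used values in between. Wrist forces stayed under about 15 N in every reading I took.

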